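# Set the sample vice and check its gap with the blade gauge

### The arm

A 6-joint arm with a two-finger parallel gripper is mounted at the origin on the work surface. World frame = base frame: x ahead of the robot, y to its left, z up, the work surface at z = 0. Lengths are in m, angles in degrees, forces in N, time in s.
With the tool pointing down it reaches from about 0.4 to 0.825 m from the base axis. Payload 7 kg.
Tool frame: the origin (TCP) lies between the finger pads; the fingertips stand 22 mm ahead of it and the grasp point (between the pads) lies 3 mm ahead of it; z points along the fingers, y is the line along which they close (so a half turn about z gives the same grasp; the last joint's range is limited). The gripper opens to 88 mm and grips with 3 to 60 N. Pads are 19 mm wide; open, the fingers measure 130 mm over their backs; the gripper's body (78 mm by 193 mm) begins 47 mm behind the grasp point.
Start: joints at [85.147, 20.546, 0.682, 0, -70.136, -16.507], TCP at [0.246, 0.629, 0.249] pointing down, gripper open.
Joint ranges: [-176.03, 176.03], [-82.01, 121.73], [-58.28, 71.71], [-173.87, 95.51], [-174.79, -0.11], [-173.66, 173.66]. Speed limits (degrees/s): [136.94, 136.94, 172.46, 180, 180, 180].

### API

Orientations are given as [roll, pitch, yaw] about the fixed x, y, z axes, in that order (R = Rz(yaw) Ry(pitch) Rx(roll)).
In Python, from plant import r, vision gives the robot as it stands.
- The arm moves only by the shell command python3 -m pendant 'ROWS' [FORCE]. ROWS is JSON, a list that holds one entry, the list of rows, each a list of 7 numbers: the shift along the tool's x, y, z scaled (see below), then the turn, a rotation vector about the tool's x, y, z scaled (see below), then the opening, from -1 (shut) to 1 (fully open). In form: [[[x, y, z, wx, wy, wz, fingers], ...]]. A call has exactly 8 rows; each row shifts and turns the commanded pose from where the row before left it, along the tool's axes as they then stand; what a row does not reach is not made up. The controller multiplies each number of a shift by 20 mm and each number of a turn by 4 degrees. A row lasts 1/10 s, in which the tool goes at most 50 mm and 8.59 degrees, less where a joint would pass 70% of its speed; a pose out of reach is approached as far as the arm can. A call with a number of a shift or a turn outside -1 to 1 is refused whole. A call with a gripper value outside its range is refused whole. The fingers move at their own pace and stop on an object; FORCE is the grip in N (left out, the last holds). Time passes only in rows, so rows that do not move let the fingers close, or fill a call up. It gives the time, the measured TCP pose, the force, the opening and the grip force at its end, in the units of the state.
- r.get_state(): the state, without advancing time (a new reading comes with each control period).
- vision.capture(name): name is "scene" or "top" or "wrist"; returns a dict with "frame" (480x640x3 uint8, blue, green, red), "depth" (480x640 float32, m along the optical axis (not along the pixel's ray), 0 where there is no reading), "camera_matrix" (3x3 intrinsics, pixels), "extrinsics" (4x4, takes a point from world to camera coordinates); the wrist camera has in their place "hand_eye" (4x4, takes a point from camera to tool coordinates, whose origin is the TCP and whose axes are the flange's). Camera axes: x right, y up, looking along -z (the intrinsics and any distortion apply to the point x, -y, -z); pixel columns grow to the right and rows downward; lengths in m; the calibration is good to about 2 mm. A picture is of the moment at which its call begins: read the wrist's pose just before it.
- r.close_job(): hands the job in; it is judged then, once.
The state is a dict: "time_s": time; "joints": joint angles; "qd": joint speeds; "joint_torque": joint torques, N m; "tcp_pos": TCP position; "eef_rot": TCP orientation; "contact_force": force on the tool from outside, world axes, zero at the start; "moment": the same for the moment, N m; "gripper_width": finger opening in m; "gripper_force": force on a finger pad.
Only numpy, scipy, OpenCV 4.12 (cv2) and the standard library are available. Lean on these libraries where they do the work, as an engineer would, in place of code of your own. Each camera call takes 0.05 s, during which the arm holds its last target. There are 200 camera calls.

### The job

Turn the black bar knob of the sample vice clockwise until its pointer stands at the black index mark; this opens the sloping jaws to the right gap. Then take the flat blade gauge (the one with the flat handle) from the wooden rack and slide its blade, without forcing it, into the middle of the gap until its shoulder rests flat on the jaws, and leave it there. Do not disturb the round pin gauge, or the bottle, jar, funnel and beaker standing near.

Things in the scene. Friction and masses are not known exactly. Their poses are not given: they have to be found in the camera images.
- dial (a joint): angle of the vice's black bar knob, rad, growing clockwise seen from above (0 to 2.2); it starts between 0 and 0.5 and the index mark on the dial plate is at 1.4. The gap between the jaws is 3.4 mm + 4 mm per rad, so 9 mm at the mark
- dial_grip (a point): on the knob's upright axis at the height to grip, 12 mm below the top of the bar; turns with the knob. z is up, x along the bar (56 long, 14 wide, 30 mm tall; under it a disc of radius 30 mm, its top 18 mm below this point). The white pointer line is on the bar's -x end
- slot (a point): centre of the gap's mouth (at the 9 mm setting) between the vice's steel jaws, in their top plane, 125 mm above the bench. z points out of the gap, 30 degrees from vertical, leaning to the vice's front (robot side); x is across the gap, y along it. Fixed to the vice. Jaws 64 mm long in y, 20 mm thick in x; gap 62 mm deep, open at its ends; the -x jaw is fixed. The knob is 143 mm off along +y
- gauge: flat blade gauge, 120 mm, 0.11 to 0.22 kg. Origin: centre of the shoulder's underside. z runs up the handle. Steel blade z 0 to -50 mm, 6 thick (x), 40 wide (y), last 8 mm stepped down to 3 thick; shoulder plate 26 (x) by 52 (y), z 0 to 6; flat aluminium handle 14 thick (x), 36 wide (y), z 6 to 70. Starts upright in one of the rack's two pockets, shoulder on the rack's top, 64 mm up
- pin_gauge: round pin gauge, standing in the rack's other pocket: round shoulder 30 mm across, round handle 24 mm across, same heights and origin as the blade gauge. To be left alone
- rack: wooden rack, 60 (x) by 190 (y) by 64 mm tall, origin at the centre of its underside; pockets 100 mm apart along y, each 13 by 47 mm and 58 mm deep. Fixed to the bench
- bottle: white plastic bottle, 60 mm across, 150 mm tall, origin at the centre of its underside; to be left alone
- jar: small white jar with a black lid, 56 mm across, 70 mm tall, origin at the centre of its underside; to be left alone
- funnel: steel funnel standing mouth down, 90 mm across, 85 mm tall, origin at the centre of its underside; to be left alone
- beaker: grey plastic beaker, 70 mm across, 90 mm tall, origin at the centre of its underside; to be left alone

How it is judged:
By the outcome, as a careful person would: the job done as asked, in the order asked, and still so for the second after the job is handed in, with the robot touching nothing.
It also fails if it takes over 58 s, if anything falls off the work surface, if the arm or the gripper's body presses on something with over 40 N, if the wrist force passes 120 N, or if a joint passes its speed limit or range.

## Working session

There is one attempt and no reset: what is moved stays moved. The work goes in short steps, Python scripts to look and compute and a shell command to move; the robot and the scene stay as the last step left them, time stands still between calls to the robot, and variables do not carry over. Pictures are saved under pics/ and viewed, at most 10 in all, crops included, and the job is handed in when it is done.

```bash
ls; mkdir -p pics; python3 - <<'E'
from plant import r, vision
import cv2,numpy as np,pickle
d={}
for n in ("scene","top"):
    c=vision.capture(n); d[n]=c
    cv2.imwrite(f"pics/{n}0.png",c["frame"])
    print(n,np.round(c["camera_matrix"],1).tolist(),np.round(c["extrinsics"],3).tolist(),[k for k in c])
s=r.get_state();print(s)
pickle.dump(d,open("cap0.pkl","wb"))
E
```

```text
pics
scene [[512.9, 0.0, 314.0], [0.0, 512.9, 237.9], [0.0, 0.0, 1.0]] [[0.795, 0.606, 0.015, -0.49], [-0.397, 0.502, 0.769, 0.193], [0.459, -0.617, 0.64, -1.729], [0.0, 0.0, 0.0, 1.0]] ['frame', 'depth', 'camera_matrix', 'extrinsics']
top [[456.3, 0.0, 322.2], [0.0, 456.3, 226.2], [0.0, 0.0, 1.0]] [[-0.009, -1.0, 0.006, -0.052], [0.98, -0.008, 0.2, -0.655], [-0.2, 0.007, 0.98, -1.325], [0.0, 0.0, 0.0, 1.0]] ['frame', 'depth', 'camera_matrix', 'extrinsics']
{'time_s': 0.1, 'joints': array([ 8.51470340e+01,  2.05892912e+01,  6.40963630e-01, -1.72178428e-02,
       -7.01353044e+01, -1.65064179e+01]), 'qd': array([ 0.03435429, -0.01850511,  0.21041141, -0.05126582, -0.07164475,
        0.05036818]), 'joint_torque': array([-1.57719718e-03, -5.84162700e+01,  2.93747270e+01,  7.01532349e+00,
        1.01517988e-02, -5.53990390e-05]), 'tcp_pos': array([0.24573142, 0.62827132, 0.24771059]), 'eef_rot': array([ 1.79915215e+02, -8.24418602e-03, -2.13652403e+01]), 'contact_force': array([-0.33507636, -0.60436837,  1.25782332]), 'moment': array([-0.02553487,  0.03084078,  0.05321851]), 'gripper_force': 0.0, 'gripper_width': 0.08780119413607251}
```

View pics/top0.png

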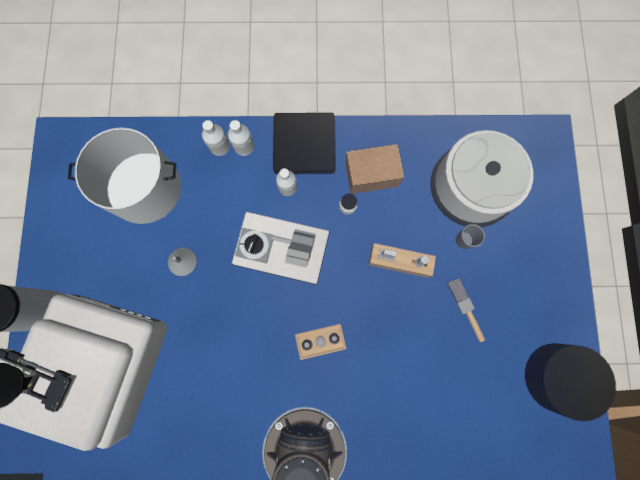

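View pics/scene0.png

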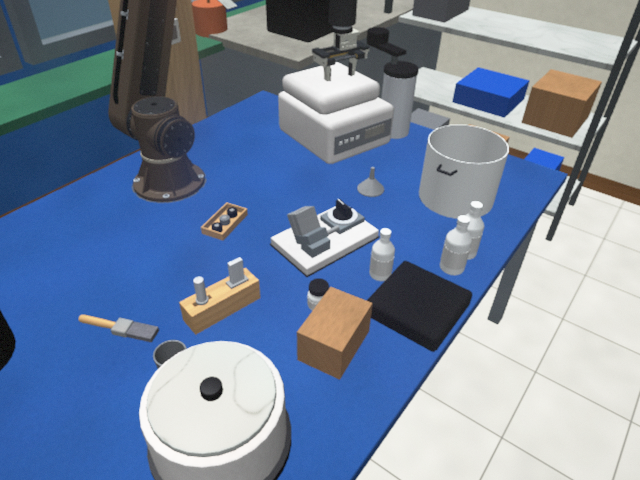

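The top view shows the vice plate at about (281,248), its knob at (254,245) and the jaws at (300,247). The rack is at (402,260), with the flat gauge at (388,255) and the pin at (422,261). The jar is at (348,203), the bottle at (287,182), the funnel at (182,262) and the beaker at (472,236). The scene view agrees: flat gauge at (236,272), pin at (199,288).

```bash
cat > h.py <<'E'
import numpy as np,cv2,pickle
from scipy.spatial.transform import Rotation as R
def cloud(c,T=None):
    """world xyz for every pixel; T=world->cam"""
    K=c["camera_matrix"];d=c["depth"];v,u=np.mgrid[:480,:640]
    P=np.stack([(u-K[0,2])/K[0,0]*d,-(v-K[1,2])/K[1,1]*d,-d],-1)
    T=c["extrinsics"] if T is None else T
    W=(P-T[:3,3])@T[:3,:3]; W[d==0]=np.nan
    return W
def proj(c,p,T=None):
    T=c["extrinsics"] if T is None else T
    K=c["camera_matrix"];q=np.asarray(p)@T[:3,:3].T+T[:3,3]
    return np.stack([K[0,0]*q[...,0]/-q[...,2]+K[0,2],-K[1,1]*q[...,1]/-q[...,2]+K[1,2]],-1)
def wristT(s,c):
    A=np.eye(4);A[:3,:3]=R.from_euler('xyz',s["eef_rot"],degrees=True).as_matrix();A[:3,3]=s["tcp_pos"]
    return np.linalg.inv(A@c["hand_eye"])
def ray(c,uv,T=None):
    T=c["extrinsics"] if T is None else T
    K=c["camera_matrix"];uv=np.atleast_2d(uv).astype(float)
    d=np.stack([(uv[:,0]-K[0,2])/K[0,0],-(uv[:,1]-K[1,2])/K[1,1],-np.ones(len(uv))],-1)@T[:3,:3]
    return -T[:3,:3].T@T[:3,3],d
def onplane(c,uv,z,T=None):
    o,d=ray(c,uv,T); return o+d*((z-o[2])/d[:,2])[:,None]
def two(o1,d1,o2,d2):
    A=np.stack([d1,-d2],1);t=np.linalg.lstsq(A,o2-o1,rcond=None)[0]
    a,b=o1+t[0]*d1,o2+t[1]*d2
    return (a+b)/2,np.linalg.norm(a-b)
E
python3 - <<'E'
from h import *
d=pickle.load(open("cap0.pkl","rb"));t=d["top"];s=d["scene"]
W=cloud(t);print("nan",np.isnan(W[...,0]).mean())
for n,(u,v) in dict(bench=(350,290),knob=(254,245),jawL=(301,238),jaw=(300,255),plate=(270,270),flat=(388,255),pin=(423,261),rackL=(375,258),rackR=(430,272),jar=(348,200),bottle=(285,173),funnel=(178,258),beaker=(472,236)).items(): print(n,W[v,u].round(3))
print("vice plate corners",onplane(t,[(247,214),(328,232),(318,283),(233,264)],.02).round(3).tolist())
print("rack top",onplane(t,[(375,245),(436,262),(431,275),(370,262)],.064).round(3).tolist())
Ws=cloud(s)
for n,(u,v) in dict(knob=(343,208),flat=(236,265),pin=(199,283),jawtop=(303,215)).items(): print("s",n,Ws[v,u].round(3))
for n,c,b in (("t",t,(225,200,445,290)),("s",s,(170,190,400,340))):
    x0,y0,x1,y1=b;f=c["frame"][y0:y1,x0:x1];k=790/(x1-x0)
    pickle
    cv2.imwrite(f"pics/{n}crop.png",cv2.resize(f,None,fx=k,fy=k,interpolation=cv2.INTER_CUBIC))
a=cv2.imread("pics/tcrop.png")
E
```

```text
nan 0.003942057291666667
bench [ 0.465 -0.142  0.   ]
knob [0.594 0.146 0.089]
jawL [0.615 0.006 0.088]
jaw [0.558 0.008 0.126]
plate [0.526 0.104 0.033]
flat [ 0.557 -0.247  0.12 ]
pin [ 0.537 -0.344  0.134]
rackL [ 0.555 -0.215  0.069]
rackR [ 0.512 -0.379  0.064]
jar [ 0.735 -0.137  0.071]
bottle [0.797 0.051 0.151]
funnel [0.56  0.376 0.067]
beaker [ 0.63  -0.532  0.011]
vice plate corners [[0.705, 0.18, 0.02], [0.645, -0.076, 0.02], [0.486, -0.043, 0.02], [0.547, 0.22, 0.02]]
rack top [[0.595, -0.217, 0.064], [0.542, -0.399, 0.064], [0.503, -0.382, 0.064], [0.544, -0.2, 0.064]]
s knob [0.613 0.14  0.086]
s flat [ 0.571 -0.252  0.123]
s pin [ 0.554 -0.355  0.132]
s jawtop [0.576 0.001 0.126]
```

View pics/tcrop.png

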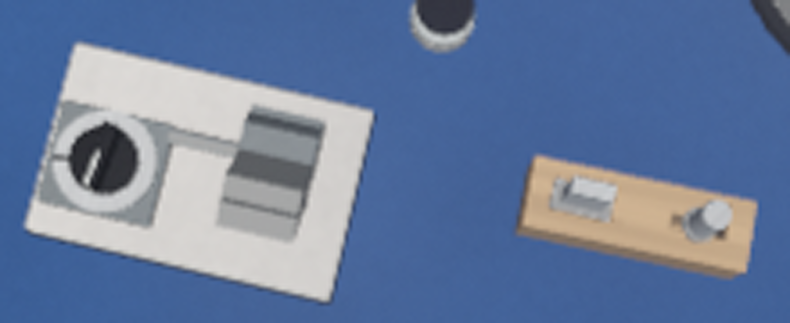

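```bash
python3 -m pendant '[[[0,0,-1,0,0,0,1],[0,0,-1,0,0,0,1],[0.99,0.66,-0.14,0,0,0,1],[0.99,0.66,-0.14,0,0,0,1],[0.99,0.66,-0.14,0,0,0,1],[0.99,0.66,-0.14,0,0,0,1],[0.99,0.66,-0.14,0,0,0,1],[0.99,0.66,-0.14,0,0,0,1]]]' 20
python3 -m pendant '[[[0.99,0.66,-0.14,0,0,0,1],[0.99,0.66,-0.14,0,0,0,1],[0.99,0.66,-0.14,0,0,0,1],[0.99,0.66,-0.14,0,0,0,1],[0.99,0.66,-0.14,0,0,0,1],[0.99,0.66,-0.14,0,0,0,1],[0.99,0.66,-0.14,0,0,0,1],[0.99,0.66,-0.14,0,0,0,1]]]'
python3 -m pendant '[[[0.99,0.66,-0.14,0,0,0,1],[0.99,0.66,-0.14,0,0,0,1],[0.99,0.66,-0.14,0,0,0,1],[0.99,0.66,-0.14,0,0,0,1],[0.99,0.66,-0.14,0,0,0,1],[0.99,0.66,-0.14,0,0,0,1],[0.99,0.66,-0.14,0,0,0,1],[0.99,0.66,-0.14,0,0,0,1]]]'
cat > cap.py <<'E'
import sys,time
from h import *
from plant import r,vision
n=sys.argv[1]
s=r.get_state();c=vision.capture("wrist")
c={k:np.array(v) for k,v in c.items()};c["extrinsics"]=wristT(s,c);c["s"]=s
pickle.dump(c,open(n+".pkl","wb"));cv2.imwrite(f"pics/{n}.png",c["frame"])
print(n,s["time_s"],s["tcp_pos"].round(4),s["eef_rot"].round(2),"J",s["joints"].round(1),"F",s["contact_force"].round(1),s["gripper_width"].round(4),s["gripper_force"])
E
python3 cap.py w1; python3 -c "
import pickle;c=pickle.load(open('w1.pkl','rb'));print(c['hand_eye'].round(3),c['camera_matrix'].round(1))"
```

```text
time_s: 0.9
tcp_pos: [0.3289, 0.5094, 0.3055]
eef_rot: [180.0, -0.0, -21.4]
contact_force: [0.6, 0.4, 0.8]
gripper_width: 0.0882
gripper_force: 0.0
time_s: 1.7
tcp_pos: [0.4375, 0.3533, 0.328]
eef_rot: [-180.0, -0.0, -21.4]
contact_force: [-0.2, 0.2, 0.6]
gripper_width: 0.0881
gripper_force: 0.0
time_s: 2.5
tcp_pos: [0.5461, 0.1972, 0.3504]
eef_rot: [-180.0, 0.0, -21.4]
contact_force: [-0.7, 0.5, 0.6]
gripper_width: 0.0879
gripper_force: 0.0
[[ 0.001  0.956  0.292  0.079]
 [ 1.    -0.001 -0.001  0.001]
 [-0.001  0.292 -0.956 -0.135]
 [ 0.     0.     0.     1.   ]] [[343.5   0.  320.7]
 [  0.  343.5 242.9]
 [  0.    0.    1. ]]Traceback (most recent call last):
  File "cap.py", line 8, in <module>
    print(n,s["time_s"],s["tcp_pos"].round(4),s["eef_rot"].round(2),"J",s["joints"].round(1),"F",s["contact_force"].round(1),s["gripper_width"].round(4),s["gripper_force"])
                                                                                                                             ^^^^^^^^^^^^^^^^^^^^^^^^
AttributeError: 'float' object has no attribute 'round'
```

```bash
sed -i 's/s\["gripper_width"\].round(4)/round(s["gripper_width"],4)/' cap.py; ls *.pkl
```

```text
cap0.pkl
w1.pkl
```

View pics/w1.png

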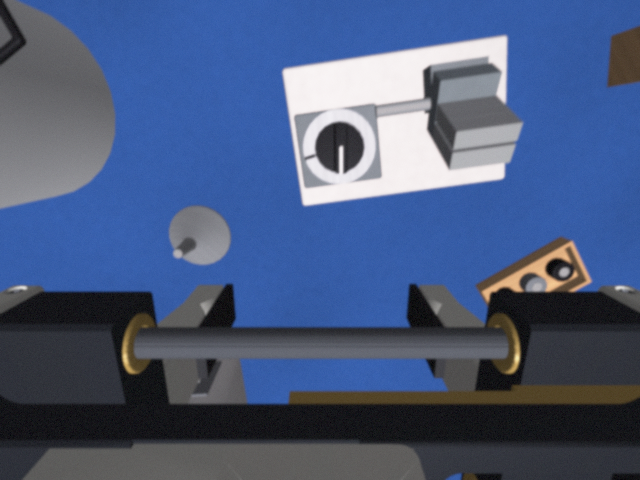

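The wrist picture shows the knob at (340,147), with its white pointer pointing down at (341,160). The black index mark is at (310,157) and the jaws at (475,125). The camera's nadir is at about (320,138), so the knob is seen almost straight down.

```bash
cat > meas.py <<'E'
import sys
from h import *
c=pickle.load(open(sys.argv[1]+".pkl","rb"));f=c["frame"];W=cloud(c);z=W[...,2]
u0,v0=map(int,sys.argv[2:4])
g=f.max(-1).astype(int);v,u=np.mgrid[:480,:640];rr=np.hypot(u-u0,v-v0)
hs,be=np.histogram(z[(rr<45)],bins=np.arange(0,.14,.004));print("z hist",[(round(b,3),int(h)) for b,h in zip(be,hs) if h>15])
dark=((g<70)&(rr<45)).astype(np.uint8)
n,l,st,ce=cv2.connectedComponentsWithStats(dark)
for i in range(1,n):
    if st[i,4]>8: print("dark",st[i],ce[i].round(1),"z",np.nanmedian(z[l==i]).round(4),"xyz",np.nanmean(W[l==i],0).round(4))
E
python3 meas.py w1 340 147
python3 - <<'E'
from h import *
c=pickle.load(open("w1.pkl","rb"));f=c["frame"];W=cloud(c)
a=cv2.resize(f[90:200,285:395],(770,770)[:2],interpolation=cv2.INTER_NEAREST)
cv2.imwrite("pics/w1k.png",cv2.resize(a,(590,590)))
z=W[...,2]
# jaw region: fit planes via normals
for u in (440,455,470,485,500): print(u,[tuple(W[v,u].round(3)) for v in range(60,170,7)])
E
```

```text
z hist [(np.float64(0.024), 208), (np.float64(0.028), 553), (np.float64(0.04), 112), (np.float64(0.044), 1225), (np.float64(0.048), 1543), (np.float64(0.052), 667), (np.float64(0.056), 938), (np.float64(0.06), 389), (np.float64(0.072), 26), (np.float64(0.084), 42), (np.float64(0.088), 597)]
dark [ 317  123   46   48 1511] [339.  145.2] z 0.06 xyz [0.6041 0.1505 0.0679]
440 [(np.float64(0.651), np.float64(0.003), np.float64(0.03)), (np.float64(0.642), np.float64(0.016), np.float64(0.063)), (np.float64(0.634), np.float64(0.023), np.float64(0.077)), (np.float64(0.627), np.float64(0.03), np.float64(0.092)), (np.float64(0.621), np.float64(0.03), np.float64(0.086)), (np.float64(0.614), np.float64(0.031), np.float64(0.084)), (np.float64(0.607), np.float64(0.032), np.float64(0.08)), (np.float64(0.601), np.float64(0.037), np.float64(0.09)), (np.float64(0.594), np.float64(0.04), np.float64(0.092)), (np.float64(0.587), np.float64(0.041), np.float64(0.09)), (np.float64(0.58), np.float64(0.043), np.float64(0.09)), (np.float64(0.573), np.float64(0.045), np.float64(0.089)), (np.float64(0.566), np.f
[... 3296 characters left out ...]
4), np.float64(-0.058), np.float64(0.028)), (np.float64(0.586), np.float64(-0.056), np.float64(0.029)), (np.float64(0.585), np.float64(-0.022), np.float64(0.095)), (np.float64(0.579), np.float64(-0.015), np.float64(0.106)), (np.float64(0.574), np.float64(-0.008), np.float64(0.118)), (np.float64(0.569), np.float64(-0.001), np.float64(0.129)), (np.float64(0.563), np.float64(0.001), np.float64(0.131)), (np.float64(0.555), np.float64(0.001), np.float64(0.127)), (np.float64(0.547), np.float64(-0.002), np.float64(0.118)), (np.float64(0.54), np.float64(-0.001), np.float64(0.118)), (np.float64(0.532), np.float64(-0.001), np.float64(0.113)), (np.float64(0.503), np.float64(-0.038), np.float64(0.029))]
```

View pics/w1k.png

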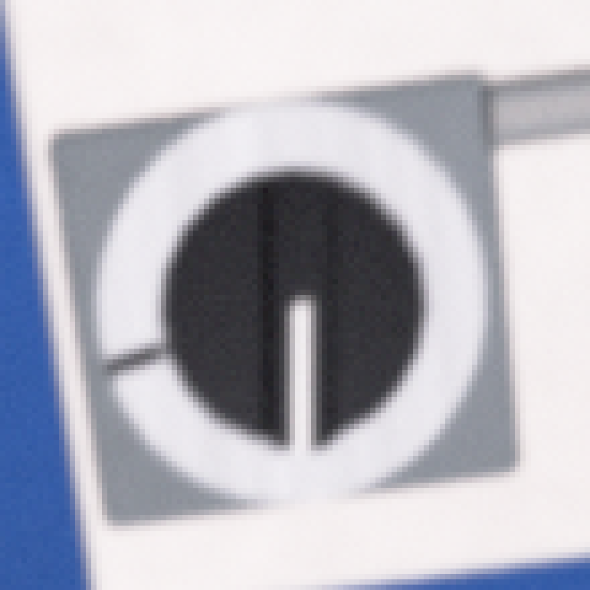

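The crop shows the bar upright in the picture, so tool x already lies along the bar. Its pointer points straight down from (302,300) to (300,455), and the mark line runs from (108,368) to (165,350). That leaves about 71° to turn clockwise.

```bash
python3 - <<'E'
from h import *
c=pickle.load(open("w1.pkl","rb"));s=c["s"];t=pickle.load(open("cap0.pkl","rb"))["top"]
k=110/590;f=lambda p:(np.array(p)+.5)*k-.5+[285,90]
cen=onplane(c,f([293,308]),.059)[0];bar=onplane(c,f([300,310]),.089)[0]
m=onplane(c,f([[108,368],[165,350]]),.048);p=onplane(c,f([[302,300],[300,450]]),.089)
ang=lambda v:np.degrees(np.arctan2(v[1],v[0]))
print("disc c",cen,"bar c",bar)
print("mark from centre",ang(m[0]-cen),"mark line",ang(m[0]-m[1]),"pointer",ang(p[1]-p[0]),"bar tip dist",np.linalg.norm(p[1]-cen)*1e3)
# top cam: same point triangulated with the knob's dark blob (bar+disc)
g=t["frame"].max(-1);print((g[230:262,240:270]<70).sum())
# height by two views: pointer inner end / centre seen in top camera at crop (98,152)
R_=R.from_euler('xyz',s["eef_rot"],degrees=True).as_matrix()
for z in (.084,):
    d=np.array([cen[0],cen[1],z])-s["tcp_pos"];print("shift tool (grasp pt at z)",(R_.T@d).round(4)-[0,0,.003])
# two-view height: bar centre column in top image vs wrist
o2,d2=ray(t,[(225+98*220/790,200+150*220/790)]);o1,d1=ray(c,f([[302,300]]))
print("two-view pointer inner end",two(o1,d1[0],o2,d2[0]))
o2,d2=ray(t,[(225+87*220/790,200+187*220/790)]);o1,d1=ray(c,f([[300,452]]))
print("two-view pointer outer end",two(o1,d1[0],o2,d2[0]))
E
```

```text
disc c [0.60191121 0.15059602 0.059     ] bar c [0.60226636 0.15058746 0.089     ]
mark from centre 86.65355871618492 mark line 85.66415979460577 pointer 158.85272954331478 bar tip dist 41.2035199993848
228
shift tool (grasp pt at z) [0.0689 0.023  0.2634]
two-view pointer inner end (array([0.60378264, 0.15016185, 0.09386929]), np.float64(0.0011717038182296848))
two-view pointer outer end (array([0.57432013, 0.16063411, 0.08262529]), np.float64(0.00015681659719561373))
```

```bash
python3 -m pendant '[[[0.68,0.23,0.9,0,0,0,1],[0.68,0.23,0.9,0,0,0,1],[0.68,0.23,0.9,0,0,0,1],[0.68,0.23,0.9,0,0,0,1],[0.68,0.23,0.9,0,0,0,1],[0,0,1,0,0,0,1],[0,0,1,0,0,0,1],[0,0,1,0,0,0,1]]]' 25
python3 -m pendant '[[[0,0,1,0,0,0,1],[0,0,1,0,0,0,1],[0,0,1,0,0,0,1],[0,0,1,0,0,0,0.3],[0,0,1,0,0,0,0],[0,0,0.65,0,0,0,-0.3],[0,0,0,0,0,0,-0.5],[0,0,0,0,0,0,-0.5]]]'
python3 cap.py w2
```

```text
time_s: 3.35
tcp_pos: [0.6005, 0.1518, 0.1994]
eef_rot: [180.0, 0.0, -21.4]
contact_force: [0.5, -0.7, 0.7]
gripper_width: 0.0878
gripper_force: 0.0
time_s: 4.15
tcp_pos: [0.601, 0.1529, 0.0876]
eef_rot: [180.0, -0.0, -21.4]
contact_force: [0.4, 0.3, -0.2]
gripper_width: 0.0534
gripper_force: 0.0
w2 4.15 [0.601  0.1529 0.0876] [ 1.800e+02 -2.000e-02 -2.136e+01] J [ 32.3  23.7 -17.7   0.  -48.7  36.3] F [ 0.4  0.3 -0.2] 0.0534 0.0
```

```bash
python3 -m pendant '[[[0.05,0.08,0,0,0,0,-0.5],[0,0,0,0,0,0,-1],[0,0,0,0,0,0,-1],[0,0,0,0,0,0,-1],[0,0,0,0,0,0,-1],[0,0,0,0,0,0,-1],[0,0,0,0,0,0,-1],[0,0,0,0,0,0,-1]]]' 25
python3 - <<'E'
from plant import r
s=r.get_state();print({k:s[k] if isinstance(s[k],float) else s[k].round(3) for k in ("tcp_pos","eef_rot","contact_force","moment","gripper_width","gripper_force")})
E
```

```text
time_s: 5.0
tcp_pos: [0.6016, 0.1523, 0.0875]
eef_rot: [-179.9, -0.0, -21.3]
contact_force: [-0.4, 5.8, 0.7]
gripper_width: 0.014
gripper_force: 25.0
{'tcp_pos': array([0.602, 0.152, 0.088]), 'eef_rot': array([-1.79917e+02, -4.60000e-02, -2.13350e+01]), 'contact_force': array([-0.419,  5.751,  0.67 ]), 'moment': array([ 1.938, -0.053,  0.072]), 'gripper_width': 0.013951882384721812, 'gripper_force': 24.990336298942566}
```

```bash
python3 -m pendant '[[[0,-0.04,0,0,0,0.5,-1],[0,0,0,0,0,1,-1],[0,0,0,0,0,1,-1],[0,0,0,0,0,1,-1],[0,0,0,0,0,1,-1],[0,0,0,0,0,1,-1],[0,0,0,0,0,1,-1],[0,0,0,0,0,0,-1]]]' 30
python3 cap.py w3
```

```text
time_s: 5.8
tcp_pos: [0.6015, 0.1523, 0.0875]
eef_rot: [-180.0, -0.0, -47.4]
contact_force: [-1.3, 2.0, 2.9]
gripper_width: 0.0134
gripper_force: 30.0
w3 5.8 [0.6015 0.1523 0.0875] [-1.7998e+02 -1.0000e-02 -4.7410e+01] J [ 32.2  23.7 -17.6   0.  -48.6  10.4] F [-1.3  2.   2.9] 0.0134 30.003646910190582
```

```bash
python3 -m pendant '[[[0,0,0,0,0,1,-1],[0,0,0,0,0,1,-1],[0,0,0,0,0,1,-1],[0,0,0,0,0,1,-1],[0,0,0,0,0,1,-1],[0,0,0,0,0,1,-1],[0,0,0,0,0,1,-1],[0,0,0,0,0,1,-1]]]'
python3 -m pendant '[[[0,0,0,0,0,1,-1],[0,0,0,0,0,1,-1],[0,0,0,0,0,1,-1],[0,0,0,0,0,0.6,-1],[0,0,0,0,0,0,-1],[0,0,0,0,0,0,-1],[0,0,0,0,0,0,-1],[0,0,0,0,0,0,-1]]]'
python3 cap.py w4
```

```text
time_s: 6.65
tcp_pos: [0.6014, 0.1522, 0.0875]
eef_rot: [-180.0, -0.0, -79.4]
contact_force: [-1.4, 3.2, 3.9]
gripper_width: 0.0139
gripper_force: 30.0
time_s: 7.45
tcp_pos: [0.6014, 0.1522, 0.0875]
eef_rot: [-180.0, 0.0, -93.6]
contact_force: [-1.8, 2.9, 4.6]
gripper_width: 0.0139
gripper_force: 30.0
w4 7.45 [0.6014 0.1522 0.0875] [-1.7999e+02  1.0000e-02 -9.3630e+01] J [ 32.2  23.7 -17.6  -0.  -48.7 -35.8] F [-1.8  2.9  4.6] 0.0139 30.00191330909729
```

View pics/w4.png

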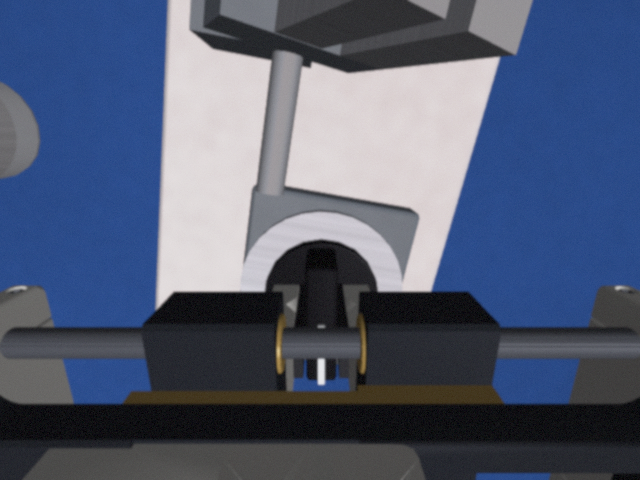

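The knob bar is gripped centrally with its pointer at (321,365). The mark is hidden below the frame, so I release, rise and check.

```bash
python3 -m pendant '[[[0,0,0,0,0,0,-0.4],[0,0,0,0,0,0,-0.3],[0,0,0,0,0,0,-0.2],[0,0,-1,0,0,0,0],[0,0,-1,0,0,0,0],[0,0,-1,0,0,0,0.3],[-0.6,0,-1,0,0,0,0.5],[-0.6,0,-1,0,0,0,0.5]]]'
python3 -m pendant '[[[-0.6,0,-1,0,0,0,0.5],[-0.6,0,-1,0,0,0,0.5],[-0.6,0,-1,0,0,0,0.5],[-0.6,0,-1,0,0,0,0.5],[-0.3,0,-0.6,0,0,0,0.5],[0,0,-0.3,0,0,0,0.5],[0,0,0,0,0,0,0.5],[0,0,0,0,0,0,0.5]]]'
python3 cap.py w5; python3 - <<'E'
from h import *
c=pickle.load(open("w5.pkl","rb"))
u,v=proj(c,[.6015,.152,.06]).astype(int);j=proj(c,[.555,.01,.125]);print(u,v,j)
x0=max(0,u-60);y0=max(0,v-60)
a=cv2.resize(c["frame"][y0:y0+120,x0:x0+120],(600,600),interpolation=cv2.INTER_CUBIC);cv2.imwrite("pics/w5k.png",a);print(x0,y0)
E
```

```text
time_s: 8.3
tcp_pos: [0.6027, 0.1758, 0.1878]
eef_rot: [180.0, -0.0, -93.8]
contact_force: [0.7, 0.8, -0.3]
gripper_width: 0.0619
gripper_force: 0.0
time_s: 9.1
tcp_pos: [0.6061, 0.2294, 0.2841]
eef_rot: [179.9, -0.0, -93.8]
contact_force: [-0.1, 0.6, 0.6]
gripper_width: 0.066
gripper_force: 0.0
w5 9.1 [0.6061 0.2294 0.2841] [ 1.7992e+02 -4.0000e-02 -9.3780e+01] J [ 37.9  17.    0.2  -0.  -73.3 -41.7] F [-0.1  0.6  0.6] 0.066 0.0
319 140 [372.63877972 -74.92293544]
259 80
```

View pics/w5k.png

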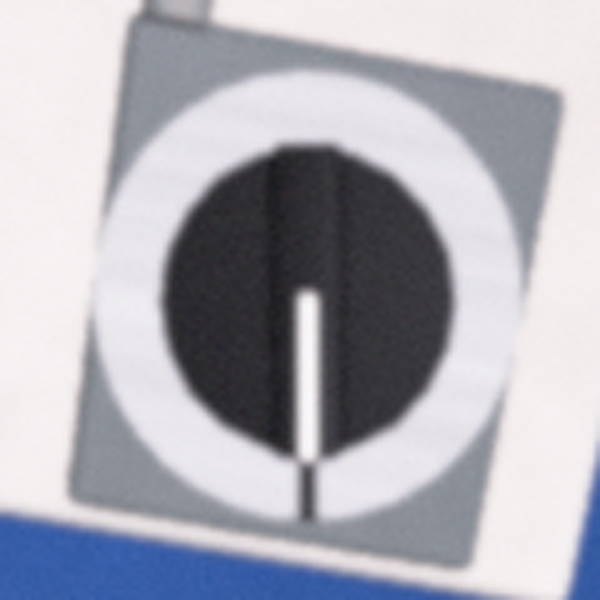

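The pointer line, (308,290) to (309,460), runs straight into the mark at (307,465) to (308,520), so the dial is set. Next I look at the jaws and then the rack.

```bash
python3 -m pendant '[[[0.9,0.33,-0.15,0,0,0,1],[0.9,0.33,-0.15,0,0,0,1],[0.9,0.33,-0.15,0,0,0,1],[0.9,0.33,-0.15,0,0,0,1],[0.9,0.33,-0.15,0,0,0,1],[0.9,0.33,-0.15,0,0,0,1],[0.9,0.33,-0.15,0,0,0,1],[0.9,0.33,-0.15,0,0,0,1]]]'
python3 -m pendant '[[[0,0,0,0,0,0,1],[0,0,0,0,0,0,1],[0,0,0,0,0,0,1],[0,0,0,0,0,0,1],[0,0,0,0,0,0,1],[0,0,0,0,0,0,1],[0,0,0,0,0,0,1],[0,0,0,0,0,0,1]]]' >/dev/null
python3 cap.py w6; python3 - <<'E'
from h import *
c=pickle.load(open("w6.pkl","rb"));W=cloud(c)
u,v=proj(c,[.557,.012,.125]).astype(int);print(u,v)
x0=u-75;y0=v-75
cv2.imwrite("pics/w6j.png",cv2.resize(c["frame"][y0:y0+150,x0:x0+150],(600,600),interpolation=cv2.INTER_CUBIC));print(x0,y0)
Z=W[...,2][y0:y0+150,x0:x0+150]
P=W[y0:y0+150,x0:x0+150].reshape(-1,3);P=P[(P[:,2]>.108)&(P[:,2]<.142)]
n0=np.array([-.486,.118,.866])  # expected normal, vice yaw -13.6
d=P@n0;h,b=np.histogram(d,bins=np.arange(d.min(),d.max(),.001));m=b[h.argmax()]
Q=P[abs(d-m-.0005)<.003]
for _ in range(3):
    ce=Q.mean(0);n=np.linalg.svd(Q-ce,full_matrices=False)[2][2];n*=np.sign(n[2]);Q=P[abs((P-ce)@n)<.002]
print(len(Q),"plane c",ce.round(4),"n",n.round(3),"tilt",np.degrees(np.arccos(n[2])).round(1),"yaw",np.degrees(np.arctan2(n[1],n[0])).round(1)-180)
y=np.cross([0,0,1],-n*[1,1,0]);y/=np.linalg.norm(y);x=np.cross(y,n);print("x",x,"y",y)
print("extent x",np.percentile((Q-ce)@x,[1,99]),"extent y",np.percentile((Q-ce)@y,[1,99]))
E
```

```text
time_s: 9.95
tcp_pos: [0.5436, 0.0883, 0.3096]
eef_rot: [-180.0, 0.0, -93.8]
contact_force: [0.2, -0.1, -0.2]
gripper_width: 0.0876
gripper_force: 0.0
w6 10.75 [0.5444 0.0899 0.3091] [180.    -0.   -93.75] J [ 29.7   6.9  -9.5   0.  -73.6 -33.5] F [-0.7  0.2 -0.3] 0.0876 0.0
300 141
225 66
3203 plane c [0.5533 0.015  0.1239] n [-0.485  0.119  0.867] tilt 29.9 yaw -13.800000000000011
x [ 0.84139455 -0.20720783  0.49911936] y [ 0.23912276  0.97098934 -0.        ]
extent x [-0.02667673  0.02398722] extent y [-0.0304987   0.03215942]
```

View pics/w6j.png

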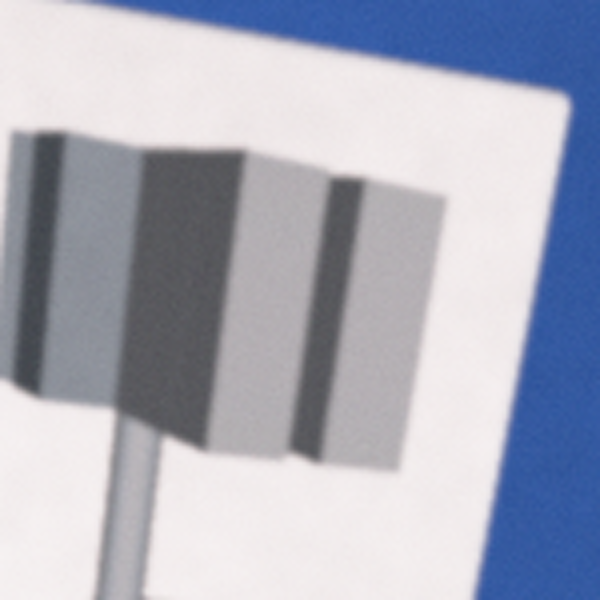

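The crop shows the rear jaw's top with corners (246,150), (330,168), (287,460) and (208,450). The front jaw's top has corners (363,180), (447,197), (398,471) and (320,463), with the dark gap between them. I'll refine these edges and cast them onto the fitted top plane.

```bash
cat > slot.py <<'E'
from h import *
n=np.array([-.486,.119,.866]);n/=np.linalg.norm(n);y=np.array([.238,.9713,0]);y/=np.linalg.norm(y);x=np.cross(y,n)
ce=np.array([.5533,.0150,.1239])
def onpl(c,uv):
    o,d=ray(c,uv);return o+d*(((ce-o)@n)/(d@n))[:,None]
if __name__=="__main__":
    c=pickle.load(open("w6.pkl","rb"));g=cv2.cvtColor(c["frame"],cv2.COLOR_BGR2GRAY).astype(float)
    L=[];Rr=[]
    for v in range(116,174,2):
        ue=225+(330-43*((v-66)*4-168)/292)/4; us=np.arange(ue-9,ue+18,.25)
        p=np.interp(us,np.arange(640),g[v]);th=(p.max()+p.min())/2
        k=np.where(p<th)[0];L.append((us[k[0]],v));Rr.append((us[k[-1]],v))
    A,B=(onpl(c,np.array(q))-ce for q in (L,Rr))
    print("edge x mm: rear",(A@x*1e3).round(1)[::4],"front",(B@x*1e3).round(1)[::4])
    for nm,pts in dict(rear=[(246,150),(330,168),(287,460),(208,450)],front=[(363,180),(447,197),(398,471),(320,463)]).items():
        P=onpl(c,np.array(pts)/4-.375+[225,66])-ce;print(nm,"x",(P@x*1e3).round(1),"y",(P@y*1e3).round(1))
    kn=np.array([.6014,.1522,.125]);print("knob in plane frame: y",((kn-ce)@y)*1e3,"x horiz",((kn-ce)@np.array([y[1],-y[0],0]))*1e3)
    w5=pickle.load(open("w5.pkl","rb"));k=lambda p:(np.array(p)+.5)/5-.5+[259,80]
    print("knob from w5 disc",onplane(w5,k([308,301]),.059)[0].round(4),"bar mid",onplane(w5,k([308,301]),.089)[0].round(4))
    m=onplane(w5,k([[308,515],[307,470]]),.048);p=onplane(w5,k([[309,450],[308,300]]),.089)
    a=lambda v:np.degrees(np.arctan2(v[1],v[0]));print("w5 mark",a(m[0]-[.6014,.1522,0]),"pointer",a(p[0]-p[1]))
E
python3 slot.py
```

```text
edge x mm: rear [3.2 3.4 3.4 3.3 3.5 3.2 3.3 3.3] front [-4.8 -4.9 -5.  -4.9 -5.  -5.2 -5.  -5.2]
rear x [23.7  3.7  3.1 22.9] y [-30.4 -30.8  32.7  32.3]
front x [ -4.7 -26.9 -26.9  -5.5] y [-29.9 -30.4  32.5  32.6]
knob in plane frame: y 144.70526253326554 x horiz 14.065453962766277
knob from w5 disc [0.6009 0.1512 0.059 ] bar mid [0.6009 0.1511 0.089 ]
w5 mark 86.81118313984346 pointer 86.65242009012385
```

```bash
python3 -m pendant '[[[0.97,-0.18,0,0,0,0,1],[0.97,-0.18,0,0,0,0,1],[0.97,-0.18,0,0,0,0,1],[0.97,-0.18,0,0,0,0,1],[0.97,-0.18,0,0,0,0,1],[0.97,-0.18,0,0,0,0,1],[0.97,-0.18,0,0,0,0,1],[0.97,-0.18,0,0,0,0,1]]]' 
python3 -m pendant '[[[0.97,-0.18,0,0,0,0,1],[0.97,-0.18,0,0,0,0,1],[0.97,-0.18,0,0,0,0,1],[0.97,-0.18,0,0,0,0,1],[0.97,-0.18,0,0,0,0,1],[0,0,0,0,0,1,1],[0,0,0,0,0,1,1],[0,0,0,0,0,1,1]]]' >/dev/null
python3 -m pendant '[[[0,0,0,0,0,0,1],[0,0,0,0,0,0,1],[0,0,0,0,0,0,1],[0,0,0,0,0,0,1],[0,0,0,0,0,0,1],[0,0,0,0,0,0,1],[0,0,0,0,0,0,1],[0,0,0,0,0,0,1]]]' >/dev/null
python3 cap.py w7; python3 - <<'E'
from h import *
c=pickle.load(open("w7.pkl","rb"));W=cloud(c);z=W[...,2];f=c["frame"].astype(int)
near=(abs(W[...,0]-.55)<.09)&(W[...,1]<-.15)&(W[...,1]>-.45)
top=near&(abs(z-.134)<.006);n,l,st,cc=cv2.connectedComponentsWithStats(top.astype(np.uint8))
for i in range(1,n):
    if st[i,4]>60:
        m=l==i;P=W[m];rect=cv2.minAreaRect((P[:,:2]*1e3).astype(np.float32));print("handle top",st[i],"z",np.median(P[:,2]).round(4),"rect mm",rect)
        px=cv2.minAreaRect(np.argwhere(m)[:,::-1].astype(np.float32));print("  px",px, "on .134", onplane(c,[px[0]],.134)[0].round(4))
wood=near&(f[...,2]-f[...,0]>40)&(abs(z-.064)<.006);P=W[wood];print("wood",wood.sum(),np.median(P[:,2]),cv2.minAreaRect((P[:,:2]*1e3).astype(np.float32)))
x0,y0=[int(q) for q in proj(c,[.565,-.25,.1])-75];y0=max(y0,0);x0=max(x0,0)
cv2.imwrite("pics/w7g.png",cv2.resize(c["frame"][y0:y0+150,x0:x0+150],(600,600),interpolation=cv2.INTER_CUBIC));print(x0,y0)
E
```

```text
time_s: 11.6
tcp_pos: [0.563, -0.0678, 0.3092]
eef_rot: [-180.0, 0.0, -93.8]
contact_force: [0.7, 0.5, -0.1]
gripper_width: 0.0876
gripper_force: 0.0
w7 13.2 [ 0.5745 -0.1649  0.3091] [ 180.     -0.   -105.75] J [  2.7  11.4  -4.   -0.  -74.6 -18.5] F [-0.8 -0.5 -0.3] 0.0873 0.0
handle top [284   0  29  15 318] z 0.1323 rect mm ((542.9694213867188, -342.0436706542969), (9.061881065368652, 21.92808723449707), 76.51521301269531)
  px ((298.0, 7.0), (14.0, 28.0), 90.0) on .134 [ 0.5434 -0.3407  0.134 ]
handle top [298 108  18  44 701] z 0.1323 rect mm ((562.7371826171875, -251.5782012939453), (35.61541748046875, 14.017498016357422), 76.17459106445312)
  px ((306.58123779296875, 129.6122589111328), (43.31412887573242, 16.257211685180664), 87.79740142822266) on .134 [ 0.5626 -0.2518  0.134 ]
wood 7714 0.06251764911100088 ((553.7824096679688, -288.6487121582031), (166.28573608398438, 59.684391021728516), 77.54821014404297)
231 58
```

View pics/w7g.png

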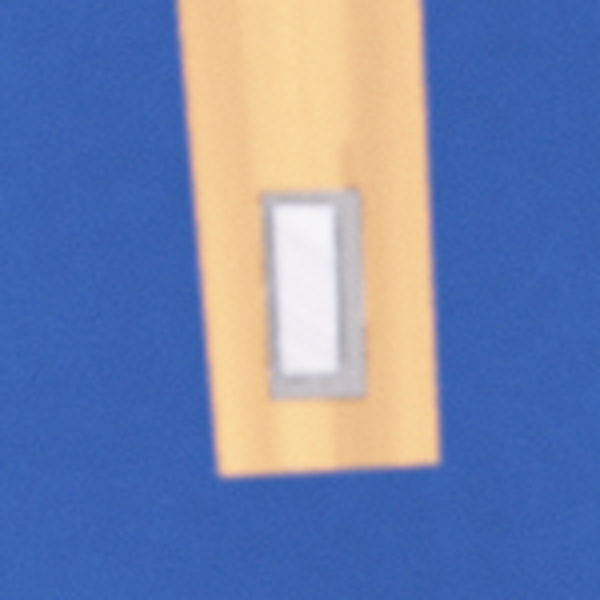

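The crop shows the flat handle's top as a bright rectangle from (275,205) to (338,375) on its grey shoulder. It measures 14 × 35.6 mm at z 0.132, which matches the sizes given. Now to grasp it.

```bash
python3 -m pendant '[[[0,0,0,0,0,-0.62,1],[0.86,-0.08,0.4,0,0,0,1],[0.86,-0.08,0.4,0,0,0,1],[0.86,-0.08,0.4,0,0,0,1],[0.86,-0.08,0.4,0,0,0,1],[0.86,-0.08,0.4,0,0,0,1],[0,0,0.6,0,0,0,0.6],[0,0,0,0,0,0,0.4]]]' 30
python3 -m pendant '[[[0,0,0.9,0,0,0,0.2],[0,0,1,0,0,0,0.1],[0,0,1,0,0,0,0.1],[0,0,1,0,0,0,0.1],[0,0,1,0,0,0,0.1],[0,0,1,0,0,0,0.1],[0,0,0.8,0,0,0,0.1],[0,0,0.6,0,0,0,0.1]]]'
python3 cap.py w8
```

```text
time_s: 14.05
tcp_pos: [0.5613, -0.2512, 0.2547]
eef_rot: [179.8, 0.0, -103.4]
contact_force: [-0.1, 0.5, 0.4]
gripper_width: 0.0766
gripper_force: 0.0
time_s: 14.85
tcp_pos: [0.5625, -0.2501, 0.1103]
eef_rot: [180.0, -0.0, -103.3]
contact_force: [0.1, 0.5, 0.1]
gripper_width: 0.0482
gripper_force: 0.0
w8 14.85 [ 0.5625 -0.2501  0.1103] [ 179.97   -0.   -103.25] J [ -5.8  21.9 -17.   -0.  -51.2  -7.4] F [0.1 0.5 0.1] 0.0482 0.0
```

```bash
python3 -m pendant '[[[0,0,0,0,0,0,-0.4],[0,0,0,0,0,0,-1],[0,0,0,0,0,0,-1],[0,0,0,0,0,0,-1],[0,0,0,0,0,0,-1],[0,0,0,0,0,0,-1],[0,0,0,0,0,0,-1],[0,0,0,0,0,0,-1]]]' 35
python3 -m pendant '[[[0,0,-0.5,0,0,0,-1],[0,0,-0.5,0,0,0,-1],[0,0,-1,0,0,0,-1],[0,0,-1,0,0,0,-1],[0,0,-1,0,0,0,-1],[0,0,-1,0,0,0,-1],[0,0,-1,0,0,0,-1],[0,0,-1,0,0,0,-1]]]'
python3 cap.py w9
```

```text
time_s: 15.7
tcp_pos: [0.5628, -0.2505, 0.1117]
eef_rot: [-180.0, -0.0, -103.3]
contact_force: [-0.5, 0.7, 5.8]
gripper_width: 0.0137
gripper_force: 35.0
time_s: 16.5
tcp_pos: [0.5623, -0.2504, 0.2526]
eef_rot: [-180.0, 0.0, -103.3]
contact_force: [0.4, -0.7, -1.3]
gripper_width: 0.0139
gripper_force: 35.0
w9 16.5 [ 0.5623 -0.2504  0.2526] [-1.7998e+02  1.0000e-02 -1.0328e+02] J [ -5.9  14.8  -6.9  -0.  -68.3  -7.4] F [ 0.4 -0.7 -1.3] 0.0139 34.95377004146576
```

```bash
python3 -m pendant '[[[-0.5,0.25,-0.4,0,0,0.1,-1],[-1,0.5,-0.3,0,0,0,-1],[-1,0.5,-0.2,0,0,0,-1],[-1,0.5,-0.2,0,0,0,-1],[-1,0.5,-0.2,0,0,0,-1],[-1,0.5,-0.1,0,0,0,-1],[-1,0.5,-0.1,0,0,0,-1],[-1,0.5,-0.1,0,0,0,-1]]]'
python3 -m pendant '[[[-1,0.5,-0.1,0,0,0,-1],[-1,0.5,-0.1,0,0,0,-1],[-1,0.5,-0.1,0,0,0,-1],[-1,0.5,0,0,0,0,-1],[-1,0.5,0,0,0,0,-1],[-0.9,0.5,0,0,0,0,-1],[-0.5,0.3,0,0,0,0,-1],[0,0,0,0,0,0,-1]]]'
python3 -m pendant '[[[0,0,0,0.95,0,0,-1],[0,0,0,0.95,0,0,-1],[0,0,0,0.95,0,0,-1],[0,0,0,0.95,0,0,-1],[0,0,0,0.95,0,0,-1],[0,0,0,0.95,0,0,-1],[0,0,0,0.95,0,0,-1],[0,0,0,0.85,0,0,-1]]]'
cat > go.py <<'E'
from slot import *
import sys
from plant import r
S=ce-.0007*x+.0019*y+.0007*n
if __name__=="__main__":
    s=r.get_state();M=R.from_euler('xyz',s["eef_rot"],degrees=True).as_matrix()
    G=s["tcp_pos"]+M[:,2]*.047
    g=G-S;print("t",s["time_s"],"gauge origin in slot frame mm x,y,z",(np.array([g@x,g@y,g@n])*1e3).round(1),"F slot",(np.array([s["contact_force"]@k for k in (x,y,n)])).round(1),"M",s["moment"].round(2),"w",round(s["gripper_width"],4))
    T=np.stack([-y,-x,-n],1);print("rot to target, tool axes /4deg",(np.degrees(R.from_matrix(M.T@T).as_rotvec())/4).round(3))
    h=float(sys.argv[1])/1e3;print("shift rows (tool, /20mm) to h",(M.T@(S+n*h-G)/.02).round(3),s["eef_rot"].round(2))
E
python3 go.py 70
```

```text
time_s: 17.35
tcp_pos: [0.5241, -0.0857, 0.2831]
eef_rot: [180.0, 0.0, -103.7]
contact_force: [0.6, -0.1, -1.1]
gripper_width: 0.0134
gripper_force: 35.0
time_s: 18.15
tcp_pos: [0.4905, 0.0541, 0.2891]
eef_rot: [180.0, 0.0, -103.6]
contact_force: [0.1, 0.4, -1.0]
gripper_width: 0.0137
gripper_force: 35.0
time_s: 18.95
tcp_pos: [0.4907, 0.0527, 0.2891]
eef_rot: [-149.9, 0.0, -103.7]
contact_force: [0.6, -0.6, -0.7]
gripper_width: 0.0137
gripper_force: 35.0
t 18.95 gauge origin in slot frame mm x,y,z [ 23.   19.8 130.2] F slot [ 0.3 -0.5 -1. ] M [ 0.37  1.7  -0.08] w 0.0137
rot to target, tool axes /4deg [-0.03   0.017  0.021]
shift rows (tool, /20mm) to h [0.994 1.159 3.008] [-1.4986e+02  2.0000e-02 -1.0366e+02]
```

```bash
python3 -m pendant '[[[0.33,0.38,0.8,-0.03,0.02,0.02,-1],[0.33,0.38,0.8,0,0,0,-1],[0.33,0.4,0.8,0,0,0,-1],[0,0,0.6,0,0,0,-1],[0,0,0,0,0,0,-1],[0,0,0,0,0,0,-1],[0,0,0,0,0,0,-1],[0,0,0,0,0,0,-1]]]'
python3 go.py 46
python3 cap.py w10; python3 - <<'E'
from go import *
from plant import vision
for nm in ("scene","top"):
    c=vision.capture(nm);c={k:np.array(v) for k,v in c.items()};pickle.dump(c,open(nm+"10.pkl","wb"))
c=pickle.load(open("w10.pkl","rb"))
print("px slot",proj(c,S).round(),"px tip",proj(c,S+n*.02).round())
for nm in ("scene","top","w"):
    c=pickle.load(open(nm+"10.pkl","rb"));W=cloud(c)-S;L=np.stack([W@x,W@y,W@n],-1)*1e3
    for a,b,t in ((8,23,"blade low"),(25,62,"blade"),(68,77,"shoulder"),(78,140,"handle")):
        m=(L[...,2]>a)&(L[...,2]<b)&(abs(L[...,0])<25)&(abs(L[...,1])<40)
        if m.sum()>20:
            q=L[m];print(nm,t,m.sum(),"x",np.percentile(q[:,0],[3,50,97]).round(1),"y",np.percentile(q[:,1],[2,50,98]).round(1),"z",np.percentile(q[:,2],[1,99]).round(1))
E
```

```text
time_s: 19.75
tcp_pos: [0.4982, 0.032, 0.2302]
eef_rot: [-150.5, -0.1, -103.8]
contact_force: [0.8, 0.3, -1.5]
gripper_width: 0.0135
gripper_force: 35.0
t 19.75 gauge origin in slot frame mm x,y,z [ 3.6  1.4 73.1] F slot [-0.1  0.5 -1.7] M [ 0.52  1.78 -0.  ] w 0.0135
rot to target, tool axes /4deg [ 0.121 -0.019  0.002]
shift rows (tool, /20mm) to h [0.069 0.17  1.357] [-1.5047e+02 -7.0000e-02 -1.0380e+02]
w10 19.75 [0.4982 0.032  0.2302] [-1.5047e+02 -7.0000e-02 -1.0380e+02] J [ 35.3 -10.  -58.2  47.7 -30.3 -88.7] F [ 0.8  0.3 -1.5] 0.0135 34.95385944843292
px slot [324. 244.] px tip [324. 252.]
scene blade 181 x [ 2.7  8.4 13. ] y [-17.9   1.   22.1] z [25.7 61.3]
scene shoulder 54 x [-0.8 17.2 22.4] y [-23.6  -6.   25.3] z [68.3 76.9]
scene handle 222 x [-15.   11.9  23.6] y [-16.3  -8.3  17.9] z [ 78.6 139.8]
w blade 99 x [-0.2  2.4  5. ] y [-19.7 -19.3 -18.9] z [25.9 51.9]
w shoulder 593 x [-9.8  4.4 15.5] y [-25.4 -18.7  -0.6] z [73.1 77. ]
w handle 3671 x [-13.    3.4  19.3] y [-17.8 -10.9   3.9] z [ 78.1 139.9]
```

```bash
cat > kin.py <<'E'
from h import *
from scipy.optimize import least_squares
D=[]
for i in (1,2,4,5,6,7,8,9,10):
    s=pickle.load(open(f"w{i}.pkl","rb"))["s"];D.append((np.radians(s["joints"]),s["tcp_pos"],R.from_euler('xyz',s["eef_rot"],degrees=True).as_matrix()))
rx=lambda k,a:R.from_euler(k,a).as_matrix()
def fk(p,q):
    a1,H,d,L2,A,B,L=p
    M1=rx('z',q[0]);ph=q[1]-q[2]
    r=a1+L2*np.sin(q[1])+A*np.cos(ph)+B*np.sin(ph);z=H+L2*np.cos(q[1])-A*np.sin(ph)+B*np.cos(ph)
    wc=M1@np.array([r,-d,z])
    return wc
def res(p): return np.concatenate([fk(p,q)+p[6]*M[:,2]-t for q,t,M in D])
o=least_squares(res,[0,.3,.19,.4,.4,0,.25]);P=o.x
if __name__=="__main__":
    print(P.round(4),"res mm",(abs(o.fun)*1e3).max())
    from slot import ce,n,x,y
    S=ce-.0007*x+.0019*y+.0007*n
    def ik(wc):
        f=lambda q:fk(P,q)-wc
        return np.degrees(least_squares(f,np.radians([30,-5,-50])).x)
    def hand(q,M):
        # forearm frame at J4=0: direction along forearm
        return
    for h in (130,90,70,50,25,0): print(h,"vert L along n: J1-3",ik(S+n*(h/1e3+.047)+n*P[6]).round(1))
    for q,t,M in D[-1:]: print("w10 J",np.degrees(q).round(1),ik(t-P[6]*M[:,2]))
    # effect of a yaw/half-turn or of grasp deviation: tilt less (deg) keeps J3 off limit
    for up in (-20,-10,0,10,20): print("TCP off along n",up,ik(S+n*(.07+.047+up/1e3)+n*P[6]).round(1))
E
python3 kin.py
```

```text
[0.1103 0.2326 0.1868 0.4458 0.37   0.0411 0.3072] res mm 74.41085347720019
130 vert L along n: J1-3 [ 48.2 -27.4 -47. ]
90 vert L along n: J1-3 [ 44.6 -22.1 -50. ]
70 vert L along n: J1-3 [ 43.  -19.  -51.3]
50 vert L along n: J1-3 [ 41.4 -15.8 -52.4]
25 vert L along n: J1-3 [ 39.6 -11.5 -53.5]
0 vert L along n: J1-3 [ 37.8  -7.  -54.3]
w10 J [ 35.3 -10.  -58.2  47.7 -30.3 -88.7] [ 42.49577384 -18.63002936 -50.02416209]
TCP off along n -20 [ 41.4 -15.8 -52.4]
TCP off along n -10 [ 42.2 -17.5 -51.9]
TCP off along n 0 [ 43.  -19.  -51.3]
TCP off along n 10 [ 43.8 -20.6 -50.7]
TCP off along n 20 [ 44.6 -22.1 -50. ]
```

```bash
cat > kin.py <<'E'
from h import *
from scipy.optimize import least_squares
D=[]
for i in (1,2,4,5,6,7,8,9,10):
    s=pickle.load(open(f"w{i}.pkl","rb"))["s"];D.append((np.radians(s["joints"]),s["tcp_pos"],R.from_euler('xyz',s["eef_rot"],degrees=True).as_matrix()))
rx=lambda k,a:R.from_euler(k,a).as_matrix()
S4,S6=1,1
T0=np.eye(3)
def fk(p,q,full=False):
    a1,H,d1,L2,A,B,d5,L=p
    M=rx('z',q[0]);t=M@[a1,-d1,H]
    M=M@rx('y',q[1]);t=t+M@[0,0,L2]
    M=M@rx('y',-q[2]);t=t+M@[A,0,B]
    M=M@rx('x',S4*q[3])@rx('y',-q[4]);t=t+M@[L,-d5,0]
    M=M@rx('x',S6*q[5])@T0
    return t,M
def setup(s4,s6):
    global S4,S6,T0
    S4,S6,T0=s4,s6,np.eye(3)
    M=fk([0]*8,D[0][0])[1];T0=M.T@D[0][2]
def fit():
    o=least_squares(lambda p:np.concatenate([fk(p,q)[0]-t for q,t,_ in D]),[0.05,.3,.1,.4,.4,0,.1,.25]);return o
best=None
for s4 in (1,-1):
    for s6 in (1,-1):
        setup(s4,s6);o=fit();e=max(np.degrees(R.from_matrix(fk(o.x,q)[1].T@M).magnitude()) for q,_,M in D)
        if __name__=="__main__": print(s4,s6,o.x.round(4),"res mm",abs(o.fun).max()*1e3,"rot err",e)
        k=e+abs(o.fun).max()*1e3
        if best is None or k<best[0]: best=(k,s4,s6,o.x)
_,a,b,P=best;setup(a,b)
lo=np.array([-176.03,-82.01,-58.28,-173.87,-174.79,-173.66]);hi=np.array([176.03,121.73,71.71,95.51,-.11,173.66])
def ik(t,M,q0):
    f=lambda q:np.concatenate([(fk(P,q)[0]-t)*5,R.from_matrix(fk(P,q)[1].T@M).as_rotvec()])
    o=least_squares(f,np.clip(np.radians(q0),np.radians(lo)+1e-3,np.radians(hi)-1e-3),bounds=(np.radians(lo),np.radians(hi)));return np.degrees(o.x),o.cost
E
python3 kin.py; python3 - <<'E'
from kin import *
from slot import ce,n,x,y
S=ce-.0007*x+.0019*y+.0007*n
T1=np.stack([-y,-x,-n],1);T2=np.stack([y,x,-n],1)
rng=np.random.default_rng(0)
for nm,T in (("as is",T1),("half turn",T2)):
    for h in (130,70,0):
        sol=set()
        for _ in range(40):
            q,c=ik(S+n*(h/1e3+.047),T,rng.uniform(lo,hi))
            if c<1e-7: sol.add(tuple(q.round(0)))
        print(nm,h,[[int(v) for v in s] for s in sol])
E
```

```text
1 1 [ 0.0085 -0.0618  0.4787  0.5383  0.4587  0.0317 -0.2868  0.0653] res mm 4.518602752699774 rot err 151.4415282448402
1 -1 [ 0.0085 -0.0618  0.4787  0.5383  0.4587  0.0317 -0.2868  0.0653] res mm 4.518602752699774 rot err 95.48642891563497
-1 1 [0.     0.1988 0.     0.6016 0.4636 0.     0.1918 0.356 ] res mm 8.506614579406602e-07 rot err 142.34832495914836
-1 -1 [0.     0.1988 0.     0.6016 0.4636 0.     0.1918 0.356 ] res mm 8.506614579406602e-07 rot err 4.279729315289133e-14
as is 130 [[45, -17, -55, 39, -42, -86], [157, -82, -46, 11, -155, -162]]
as is 70 []
as is 0 []
half turn 130 [[45, -17, -55, 39, -42, 94], [157, -82, -46, 11, -155, 18]]
half turn 70 []
half turn 0 []
```

The kinematic fit is exact, to 1e-6 mm. It shows that a grasp in line with the handle cannot reach the tilted slot, because joint 3 and joint 5 run to their limits. I look for a grasp with the tool inclined to the gauge.

```bash
cat > scan.py <<'E'
from kin import *
from slot import ce,n,x,y
S=ce-.0007*x+.0019*y+.0007*n
gz=np.array([0,0,1.]);ry=np.array([.2284,.9736,0]);rxx=np.cross(ry,gz)
O=np.array([.5628,-.2505,.064])
def tool(X,Y,Z,mode,a,flip):
    ax=X if mode=="X" else Y
    z=R.from_rotvec(np.radians(a)*ax).apply(-Z);yy=ax*flip;return np.stack([np.cross(yy,z),yy,z],1)
def solve(Or,X,Y,Z,mode,a,flip,seeds,g=.045):
    T=tool(X,Y,Z,mode,a,flip);tcp=Or+g*Z-.003*T[:,2];best=None
    for s in seeds:
        q,c=ik(tcp,T,s)
        if c<1e-8:
            m=min((q-lo).min(),(hi-q).min())
            if best is None or m>best[0]: best=(m,q)
    return best
if __name__=="__main__":
    rng=np.random.default_rng(1);base=[[20,10,-20,0,-60,-20],[30,0,-40,20,-40,-80],[30,0,-40,-20,-40,80],[0,20,-10,0,-60,80],[10,20,-20,0,-60,-100]]
    for mode in "XY":
        for flip in (1,-1):
            for a in range(-50,51,10):
                out=[]
                for h in (0,.07):
                    out.append(solve(S+n*h,x,y,n,mode,a,flip,base))
                if all(out):
                    for k,rot in (("rack",1),("rackflip",-1)):
                        b=[solve(O+gz*h,rot*rxx,rot*ry,gz,mode,a,flip,base) for h in (0,.1)]
                        if all(b): print(mode,flip,a,k,"slot",[o[1].astype(int).tolist() for o in out],"rack",b[0][1].astype(int).tolist(),"margin",round(min(o[0] for o in out+b),1))
E
time python3 scan.py
```

```text
X 1 -50 rack slot [[47, 25, -41, 43, -71, 71], [51, 19, -40, 38, -78, 74]] rack [12, 30, -38, 51, -61, 111] margin 16.6
X 1 -50 rackflip slot [[47, 25, -41, 43, -71, 71], [51, 19, -40, 38, -78, 74]] rack [-35, 37, 8, -45, -87, 35] margin 16.6
X 1 -40 rack slot [[45, 19, -46, 47, -62, 71], [51, 12, -44, 41, -70, 76]] rack [10, 26, -36, 45, -55, 120] margin 11.5
X 1 -40 rackflip slot [[45, 19, -46, 47, -62, 71], [51, 12, -44, 41, -70, 76]] rack [-30, 32, 5, -38, -79, 30] margin 11.5
X 1 -30 rack slot [[42, 12, -51, 52, -53, 71], [49, 5, -49, 43, -61, 77]] rack [7, 23, -33, 37, -50, 130] margin 6.3
X 1 -30 rackflip slot [[42, 12, -51, 52, -53, 71], [49, 5, -49, 43, -61, 77]] rack [-25, 28, 0, -31, -71, 24] margin 6.3
X 1 -20 rack slot [[37, 6, -56, 59, -42, 72], [46, 0, -53, 46, -52, 79]] rack [4, 22, -29, 26, -47, 143] margin 1.4
X 1 -20 rackflip slot [[37, 6, -56, 59, -42, 72], [46, 0, -53, 46, -52, 79]] rack [-18, 25, -4, -22, -63, 16] margin 1.4
X 1 30 rack slot [[2, 1, -31, -47, -29, -152], [10, -8, -34, -34, -29, -170]] rack [-25, 28, 0, -31, -71, -155] margin 2.9
X 1 30 rackflip 
[... 3383 characters left out ...]
6, -6, -46, 24, -39, 22]] rack [-4, 17, -26, 2, -36, -99] margin 8.3
Y -1 20 rack slot [[28, 5, -35, 10, -41, 40], [31, -1, -33, 9, -50, 39]] rack [-7, 32, 0, -2, -77, 84] margin 22.9
Y -1 20 rackflip slot [[28, 5, -35, 10, -41, 40], [31, -1, -33, 9, -50, 39]] rack [-4, 13, -36, 8, -20, -106] margin 20.0
Y -1 30 rack slot [[23, 11, -23, 0, -54, 52], [26, 4, -23, 0, -62, 50]] rack [-7, 38, 7, -2, -88, 85] margin 34.3
Y -1 40 rack slot [[19, 16, -14, -5, -67, 59], [21, 10, -14, -6, -73, 56]] rack [-7, 44, 15, -3, -100, 85] margin 43.8
Y -1 50 rack slot [[16, 22, -6, -10, -78, 63], [17, 16, -6, -10, -84, 60]] rack [-8, 51, 22, -4, -110, 85] margin 45.3
real	0m14.505s
user	0m14.851s
sys	0m0.081s
```

Gripping across the 36 mm width with the tool inclined 30° in the rack makes the tool vertical at the slot, with wide joint margins. I take the gauge back to its pocket and regrasp it that way.

```bash
python3 -m pendant '[[[0,-0.4,-1,0,0,0,-1],[0,-0.4,-1,0,0,0,-1],[0,-0.3,-1,0,0,0,-1],[0,0,-0.2,-0.5,0,0,-1],[0,0,0,-1,0,0,-1],[0,0,0,-1,0,0,-1],[0,0,0,-1,0,0,-1],[0,0,0,-1,0,0,-1]]]'
cat > to.py <<'E'
# to.py x y z  a mode : shift and turn, tool axes, from the present pose to TCP x y z with rotation columns from scan.tool
import sys
from h import *
from plant import r
def report(t,T,turn_first=True):
    s=r.get_state();M=R.from_euler('xyz',s["eef_rot"],degrees=True).as_matrix();d=np.array(t)-s["tcp_pos"]
    print("t",round(s["time_s"],2),"tcp",s["tcp_pos"].round(4),"rot",s["eef_rot"].round(2),"J",s["joints"].round(0),"F",s["contact_force"].round(1),"w",round(s["gripper_width"],4))
    rv=R.from_matrix(M.T@T).as_rotvec(degrees=True)
    print("turn/4deg",(rv/4).round(3),"shift/20mm now-axes",(M.T@d/.02).round(3),"target-axes",(T.T@d/.02).round(3))
E
python3 - <<'E'
from to import *
report([.5628,-.2505,.25],R.from_euler('xyz',[180,0,-103.28],degrees=True).as_matrix())
E
```

```text
time_s: 20.7
tcp_pos: [0.4862, 0.0358, 0.2968]
eef_rot: [-168.6, 0.0, -103.7]
contact_force: [-0.1, 0.2, -0.4]
gripper_width: 0.0136
gripper_force: 35.0
t 20.7 tcp [0.4862 0.0358 0.2968] rot [-1.6864e+02  1.0000e-02 -1.0373e+02] J [ 34.  -6. -29.  10. -60. -52.] F [-0.1  0.2 -0.4] w 0.0136
turn/4deg [-2.84  -0.009 -0.113] shift/20mm now-axes [12.995 -6.518  3.695] target-axes [13.051 -7.015  2.341]
```

```bash
python3 -m pendant '[[[0,0,0,-0.95,0,-0.11,-1],[0,0,0,-0.95,0,0,-1],[0,0,0,-0.94,0,0,-1],[0.95,-0.5,0,0,0,0,-1],[0.95,-0.5,0,0,0,0,-1],[0.95,-0.5,0,0,0,0,-1],[0.95,-0.5,0,0,0,0,-1],[0.95,-0.5,0,0,0,0,-1]]]' >/dev/null
python3 -m pendant '[[[0.95,-0.5,0,0,0,0,-1],[0.95,-0.5,0.1,0,0,0,-1],[0.95,-0.5,0.2,0,0,0,-1],[0.95,-0.5,0.4,0,0,0,-1],[0.95,-0.5,0.4,0,0,0,-1],[0.95,-0.5,0.4,0,0,0,-1],[0.95,-0.5,0.4,0,0,0,-1],[0.7,-0.5,0.4,0,0,0,-1]]]' >/dev/null
python3 -m pendant '[[[0,0,0,0,0,0,-1],[0,0,0,0,0,0,-1],[0,0,0,0,0,0,-1],[0,0,0,0,0,0,-1],[0,0,0,0,0,0,-1],[0,0,0,0,0,0,-1],[0,0,0,0,0,0,-1],[0,0,0,0,0,0,-1]]]' >/dev/null
python3 - <<'E'
from to import *
report([.5628,-.2505,.1117],R.from_euler('xyz',[180,0,-103.28],degrees=True).as_matrix())
E
```

```text
t 23.1 tcp [ 0.557  -0.2306  0.2515] rot [-1.7984e+02 -1.5000e-01 -1.0337e+02] J [ -4.  14.  -9.   0. -67. -10.] F [-0.4  0.6 -0.7] w 0.0136
turn/4deg [-0.04  -0.038 -0.023] shift/20mm now-axes [ 0.883 -0.495  6.994] target-axes [ 0.902 -0.513  6.99 ]
```

```bash
python3 -m pendant '[[[0.45,-0.25,0,-0.04,-0.03,-0.02,-1],[0.45,-0.26,0.5,0,0,0,-1],[0,0,1,0,0,0,-1],[0,0,1,0,0,0,-1],[0,0,1,0,0,0,-1],[0,0,0.5,0,0,0,-1],[0,0,0,0,0,0,-1],[0,0,0,0,0,0,-1]]]' >/dev/null
python3 - <<'E'
from to import *
report([.5628,-.2505,.1117],R.from_euler('xyz',[180,0,-103.28],degrees=True).as_matrix())
E
```

```text
t 23.9 tcp [ 0.563  -0.2511  0.1717] rot [ 1.800e+02 -6.000e-02 -1.033e+02] J [ -6.  18. -13.   0. -59.  -7.] F [ 0.3 -0.4 -1.6] w 0.0142
turn/4deg [ 0.    -0.014 -0.006] shift/20mm now-axes [-0.029  0.019  3.   ] target-axes [-0.026  0.019  3.   ]
```

```bash
python3 -m pendant '[[[-0.03,0.02,0.6,0,0,0,-1],[0,0,0.6,0,0,0,-1],[0,0,0.6,0,0,0,-1],[0,0,0.6,0,0,0,-1],[0,0,0.5,0,0,0,-1],[0,0,0.05,0,0,0,-1],[0,0,0,0,0,0,-1],[0,0,0,0,0,0,-1]]]'
python3 - <<'E'
from to import *
from scan import *
T=tool(rxx,ry,gz,"Y",30,-1);tcp=O+.045*gz-.003*T[:,2]
print("T",T.round(3).tolist(),"tcp",tcp);report(tcp+.06*gz,T)
E
```

```text
time_s: 24.7
tcp_pos: [0.5625, -0.25, 0.1122]
eef_rot: [180.0, -0.0, -103.3]
contact_force: [0.9, -0.3, -1.1]
gripper_width: 0.0138
gripper_force: 35.0
T [[0.843, -0.228, -0.487], [-0.198, -0.974, 0.114], [-0.5, -0.0, -0.866]] tcp [ 0.5642604  -0.2508426   0.11159805]
t 24.7 tcp [ 0.5625 -0.25    0.1122] rot [ 1.7998e+02 -3.0000e-02 -1.0331e+02] J [ -6.  22. -17.   0. -51.  -8.] F [ 0.9 -0.3 -1.1] w 0.0138
turn/4deg [ -5.876  -5.877 -21.965] shift/20mm now-axes [ 0.024 -0.097 -2.968] target-axes [-1.399  0.023 -2.619]
```

```bash
python3 -m pendant '[[[0,0,0,0,0,0,-0.2],[0,0,0,0,0,0,0],[0,0,0,0,0,0,0.2],[0,0,-0.5,0,0,0,0.3],[0,0,-1,0,0,0,0.5],[0,0,-1,0,0,0,0.7],[0,0,-1,0,0,0,0.7],[0,0,-1,0,0,0,0.7]]]'
python3 -m pendant '[[[0,0,-0.5,-0.267,-0.267,-0.998,0.7],[0,0,0,-0.267,-0.267,-0.998,0.7],[0,0,0,-0.267,-0.267,-0.998,0.7],[0,0,0,-0.267,-0.267,-0.998,0.7],[0,0,0,-0.267,-0.267,-0.998,0.7],[0,0,0,-0.267,-0.267,-0.998,0.7],[0,0,0,-0.267,-0.267,-0.998,0.7],[0,0,0,-0.267,-0.267,-0.998,0.7]]]' >/dev/null
python3 -m pendant '[[[0,0,0,-0.267,-0.267,-0.998,0.7],[0,0,0,-0.267,-0.267,-0.998,0.7],[0,0,0,-0.267,-0.267,-0.998,0.7],[0,0,0,-0.267,-0.267,-0.998,0.7],[0,0,0,-0.267,-0.267,-0.998,0.7],[0,0,0,-0.267,-0.267,-0.998,0.7],[0,0,0,-0.267,-0.267,-0.998,0.7],[0,0,0,-0.267,-0.267,-0.998,0.7]]]' >/dev/null
python3 -m pendant '[[[0,0,0,-0.267,-0.267,-0.998,0.7],[0,0,0,-0.267,-0.267,-0.998,0.7],[0,0,0,-0.267,-0.267,-0.998,0.7],[0,0,0,-0.267,-0.267,-0.998,0.7],[0,0,0,-0.267,-0.267,-0.998,0.7],[0,0,0,-0.267,-0.267,-0.998,0.7],[0,0,0,0,0,0,0.7],[0,0,0,0,0,0,0.7]]]' >/dev/null
python3 cap.py w11
python3 - <<'E'
from to import *
from scan import *
from plant import vision
T=tool(rxx,ry,gz,"Y",30,-1);tcp=O+.045*gz-.003*T[:,2]
report(tcp+.06*gz,T);report(tcp,T)
for nm in ("w","top","scene"):
    c=pickle.load(open("w11.pkl","rb")) if nm=="w" else vision.capture(nm)
    W=cloud(c);m=(abs(W[...,2]-.134)<.004)&(abs(W[...,0]-.563)<.03)&(abs(W[...,1]+.25)<.035)
    P=W[m];print(nm,len(P),P.mean(0).round(4) if len(P) else "", cv2.minAreaRect((P[:,:2]*1e3).astype(np.float32)) if len(P)>10 else "")
E
```

```text
time_s: 25.5
tcp_pos: [0.5625, -0.25, 0.2043]
eef_rot: [-180.0, -0.0, -103.3]
contact_force: [0.2, 0.8, 1.1]
gripper_width: 0.0711
gripper_force: 0.0
w11 27.9 [ 0.5626 -0.2498  0.2128] [179.94  29.94 -13.36] J [ -7.5  34.2  13.2  -2.9 -98.8  84.5] F [-0.  -1.2  0.3] 0.0742 0.0
t 27.95 tcp [ 0.5625 -0.25    0.2129] rot [179.95  29.92 -13.37] J [ -8.  34.  13.  -3. -99.  85.] F [-0.2  0.3 -0. ] w 0.0745
turn/4deg [-0.007 -0.019 -0.036] shift/20mm now-axes [1.111 0.021 1.742] target-axes [1.113 0.023 1.741]
t 27.95 tcp [ 0.5625 -0.25    0.2129] rot [179.95  29.92 -13.37] J [ -8.  34.  13.  -3. -99.  85.] F [-0.2  0.3 -0. ] w 0.0745
turn/4deg [-0.007 -0.019 -0.036] shift/20mm now-axes [2.608 0.019 4.342] target-axes [2.614 0.023 4.339]
w 1121 [ 0.5638 -0.2508  0.1322] ((562.7743530273438, -250.41424560546875), (36.0305290222168, 15.200161933898926), 77.26811218261719)
top 49 [ 0.5618 -0.2503  0.1341] ((562.02392578125, -250.036865234375), (36.02989959716797, 14.311823844909668), 76.41503143310547)
scene 69 [ 0.5677 -0.2494  0.1335] ((566.4092407226562, -249.25506591796875), (35.773258209228516, 16.82929229736328), 76.10674285888672)
```

```bash
python3 -m pendant '[[[0.37,0,0.62,0,-0.02,-0.03,0.7],[0.37,0,0.62,0,0,0,0.7],[0.37,0,0.62,0,0,0,0.7],[0.37,0,0.62,0,0,0,0.7],[0.37,0,0.62,0,0,0,0.7],[0.37,0,0.62,0,0,0,0.7],[0.39,0.02,0.62,0,0,0,0.7],[0,0,0,0,0,0,0.7]]]' 30
python3 -m pendant '[[[0,0,0,0,0,0,0.4],[0,0,0,0,0,0,0.2],[0,0,0,0,0,0,0],[0,0,0,0,0,0,-0.5],[0,0,0,0,0,0,-1],[0,0,0,0,0,0,-1],[0,0,0,0,0,0,-1],[0,0,0,0,0,0,-1]]]' 40
python3 - <<'E'
from to import *
from scan import *
T=tool(rxx,ry,gz,"Y",30,-1);tcp=O+.045*gz-.003*T[:,2]
report(tcp,T)
E
```

```text
time_s: 28.85
tcp_pos: [0.5629, -0.2503, 0.1085]
eef_rot: [-179.9, 30.3, -13.1]
contact_force: [-0.1, 0.1, 0.5]
gripper_width: 0.0746
gripper_force: 0.0
time_s: 29.65
tcp_pos: [0.5642, -0.2506, 0.1115]
eef_rot: [-180.0, 30.0, -13.1]
contact_force: [1.3, 0.7, 2.4]
gripper_width: 0.0359
gripper_force: 40.0
t 29.65 tcp [ 0.5642 -0.2506  0.1115] rot [-179.95   30.05  -13.1 ] J [ -8.  39.   8.  -3. -89.  85.] F [1.3 0.7 2.4] w 0.0359
turn/4deg [0.001 0.011 0.022] shift/20mm now-axes [ 0.004  0.009 -0.008] target-axes [ 0.004  0.009 -0.008]
```

```bash
python3 -m pendant '[[[-0.2,0,-0.35,0,0,0,-1],[-0.46,0,-0.8,0,0,0,-1],[-0.46,0,-0.8,0,0,0,-1],[-0.46,0,-0.8,0,0,0,-1],[-0.46,0,-0.8,0,0,0,-1],[-0.46,0,-0.8,0,0,0,-1],[-0.46,0,-0.8,0,0,0,-1],[-0.46,0,-0.8,0,0,0,-1]]]'
cat > go2.py <<'E'
import sys
from to import *
from scan import *
Mg=R.from_euler('xyz',[-179.95,30.05,-13.1],degrees=True).as_matrix();tg=np.array([.5642,-.2506,.1115])
off=Mg.T@(np.array([.5628,-.2505,.064])-tg)      # gauge origin in tool
Gz=Mg.T@gz                                        # gauge z in tool
if __name__=="__main__":
    yy=-y; 
    # T: columns; T@Gz=n and T@[0,1,0]=-y
    Gy=np.array([0,-1,0.]);Gy=Gy-(Gy@Gz)*Gz;Gy/=np.linalg.norm(Gy);Gx=np.cross(Gy,Gz)
    T=np.stack([x,y,n],1)@np.stack([Gx,Gy,Gz],1).T
    h=float(sys.argv[1])/1e3
    s=r.get_state();M=R.from_euler('xyz',s["eef_rot"],degrees=True).as_matrix();G=s["tcp_pos"]+M@off-S
    print("gauge in slot frame mm",np.round([G@x*1e3,G@y*1e3,G@n*1e3],1),"F slot",np.round([s["contact_force"]@k for k in (x,y,n)],1),"Moment",s["moment"].round(2))
    print("gauge z",(M@Gz).round(3),"n",n.round(3));print("n in target tool axes",(T.T@n).round(3),"x",(T.T@x).round(3))
    report(S+n*h-T@off,T)
E
python3 go2.py 80
```

```text
time_s: 30.45
tcp_pos: [0.5643, -0.2508, 0.2494]
eef_rot: [-179.9, 30.1, -13.1]
contact_force: [0.2, 0.8, -1.9]
gripper_width: 0.0354
gripper_force: 40.0
gauge in slot frame mm [ 102.5 -257.7   30.5] F slot [-0.9  0.9 -1.6] Moment [-0.48 -1.85  0.01]
gauge z [ 0. -0.  1.] n [-0.486  0.119  0.866]
n in target tool axes [-0.501 -0.001 -0.866] x [ 0.866 -0.    -0.501]
t 30.45 tcp [ 0.5643 -0.2508  0.2494] rot [-179.94   30.06  -13.11] J [  -8.   33.   16.   -3. -103.   85.] F [ 0.2  0.8 -1.9] w 0.0354
turn/4deg [0.036 7.507 0.148] shift/20mm now-axes [ -5.469 -12.957   3.994] target-axes [ -6.869 -12.885   0.719]
```

```bash
python3 -m pendant '[[[0,0,0,0,0.94,0.02,-1],[0,0,0,0,0.94,0.02,-1],[0,0,0,0,0.94,0.02,-1],[0,0,0,0,0.94,0.02,-1],[0,0,0,0,0.94,0.02,-1],[0,0,0,0,0.94,0.02,-1],[0,0,0,0,0.94,0.02,-1],[0,0,0,0,0.94,0.02,-1]]]' >/dev/null
python3 -m pendant '[[[-0.5,-0.95,0,0,0,0,-1],[-0.53,-0.98,0,0,0,0,-1],[-0.53,-0.98,0,0,0,0,-1],[-0.53,-0.98,0,0,0,0,-1],[-0.53,-0.98,0,0,0,0,-1],[-0.53,-0.98,0,0,0,0,-1],[-0.53,-0.98,0,0,0,0,-1],[-0.53,-0.98,0,0,0,0,-1]]]'
python3 -m pendant '[[[-0.53,-0.98,0,0,0,0,-1],[-0.53,-0.98,0,0,0,0,-1],[-0.53,-0.98,0,0,0,0,-1],[-0.53,-0.98,0,0,0,0,-1],[-0.53,-0.98,0,0,0,0,-1],[0,0,0,0,0,0,-1],[0,0,0,0,0,0,-1],[0,0,0,0,0,0,-1]]]' >/dev/null
python3 go2.py 70
```

```text
time_s: 32.05
tcp_pos: [0.5191, -0.0784, 0.2484]
eef_rot: [179.9, -0.0, -13.8]
contact_force: [0.0, 0.6, -1.4]
gripper_width: 0.0356
gripper_force: 40.0
gauge in slot frame mm [ 6.7 -4.  90.9] F slot [-0.1  0.5 -1.9] Moment [-0.04 -0.02 -0.  ]
gauge z [-0.486  0.122  0.865] n [-0.486  0.119  0.866]
n in target tool axes [-0.501 -0.001 -0.866] x [ 0.866 -0.    -0.501]
t 32.85 tcp [0.4915 0.0283 0.248 ] rot [ 1.7988e+02 -2.0000e-02 -1.3760e+01] J [ 26.   3. -22.   0. -65.  50.] F [ 0.9  0.3 -1.7] w 0.036
turn/4deg [ 0.04  -0.012 -0.003] shift/20mm now-axes [ 0.232 -0.197  1.069] target-axes [ 0.233 -0.194  1.07 ]
```

```bash
python3 -m pendant '[[[0.23,-0.19,0.3,0.04,0,0,-1],[0,0,0.4,0,0,0,-1],[0,0,0.37,0,0,0,-1],[0,0,0,0,0,0,-1],[0,0,0,0,0,0,-1],[0,0,0,0,0,0,-1],[0,0,0,0,0,0,-1],[0,0,0,0,0,0,-1]]]'
python3 go2.py 46; python3 cap.py w12; python3 - <<'E'
from scan import *
from plant import vision
for nm in ("w","top","scene"):
    c=pickle.load(open("w12.pkl","rb")) if nm=="w" else vision.capture(nm)
    W=cloud(c)-S;L=np.stack([W@x,W@y,W@n],-1)*1e3
    for a,b,t in ((8,27,"blade low"),(30,62,"blade"),(66,78,"shoulder"),(80,138,"handle"),(-3,3,"jaw tops")):
        m=(L[...,2]>a)&(L[...,2]<b)&(abs(L[...,0])<27)&(abs(L[...,1])<40)
        if m.sum()>20:
            q=L[m];print(nm,t,m.sum(),"x",np.percentile(q[:,0],[3,50,97]).round(1),"y",np.percentile(q[:,1],[2,50,98]).round(1),"z",np.percentile(q[:,2],[1,50,99]).round(1))
print("px mouth",proj(pickle.load(open("w12.pkl","rb")),S).round())
E
```

```text
time_s: 33.65
tcp_pos: [0.497, 0.0313, 0.2267]
eef_rot: [-179.9, -0.0, -13.7]
contact_force: [0.3, -0.4, -0.5]
gripper_width: 0.0355
gripper_force: 40.0
gauge in slot frame mm [ 0.1  0.4 70.1] F slot [ 0.1 -0.3 -0.7] Moment [ 0.01 -0.01 -0.07]
gauge z [-0.487  0.119  0.865] n [-0.486  0.119  0.866]
n in target tool axes [-0.501 -0.001 -0.866] x [ 0.866 -0.    -0.501]
t 33.65 tcp [0.497  0.0313 0.2267] rot [-1.7994e+02 -4.0000e-02 -1.3740e+01] J [ 26.   5. -23.  -0. -62.  50.] F [ 0.3 -0.4 -0.5] w 0.0355
turn/4deg [-0.005 -0.019  0.001] shift/20mm now-axes [0.599 0.02  1.047] target-axes [0.601 0.019 1.046]
w12 33.65 [0.497  0.0313 0.2267] [-1.7994e+02 -4.0000e-02 -1.3740e+01] J [ 26.2   4.7 -23.1  -0.  -62.2  50. ] F [ 0.3 -0.4 -0.5] 0.0355 39.999743700027466
w blade low 374 x [-0.1  0.9  1.9] y [-18.7   0.1  18.8] z [19.2 23.1 26.7]
w blade 2327 x [1.2 2.  2.8] y [-19.2  -0.3  19.2] z [30.3 46.  59.5]
w shoulder 2452 x [-10.4   8.5  12.5] y [-25.1  -0.   25.1] z [69.6 74.7 77.8]
w handle 9294 x [ 3.4  6.1 18.7] y [-30.1   0.1  29.9] z [ 80.9 109.  137.8]
w jaw tops 4485 x [-20.5   9.4  24.5] y [-31.5  -0.9  30.3] z [-2.7 -0.7  0.6]
scene blade low 39 x [-0.2  2.7  8.3] y [-17.3   0.6  20.5] z [19.5 23.1 26.6]
scene blade 160 x [-0.7  4.2  8.2] y [-18.4  -0.5  21.3] z [31.  46.3 61.8]
scene shoulder 75 x [-8.7 11.1 18.4] y [-24.6  -4.4  23.2] z [66.6 73.6 77.8]
scene handle 461 x [-1.1  9.3 24. ] y [-35.4   0.4  35. ] z [ 81.  112.  136.9]
scene jaw tops 94 x [-20.7  -0.5  26.1] y [-31.2  -2.1  29.3] z [-2.8 -0.9  0.6]
px mouth [321. 171.]
```

```bash
python3 - <<'E'
from scan import *
c=pickle.load(open("w12.pkl","rb"));g=cv2.cvtColor(c["frame"],cv2.COLOR_BGR2GRAY).astype(float)
W=cloud(c)-S;L=np.stack([W@x,W@y,W@n],-1)*1e3
for yy in (-28,-22,22,28):
    # march along x on plane z=-0.7mm, print grey and depth-derived z
    xs=np.arange(-12,14,1.);p=proj(c,S+n*-.0007+y*yy/1e3+np.outer(xs/1e3,x))
    gv=cv2.remap(g.astype(np.float32),p[:,0].astype(np.float32)[None],p[:,1].astype(np.float32)[None],1)[0]
    lz=[L[int(round(b)),int(round(a)),2] for a,b in p]
    print(yy,[(int(a),int(b),int(d) if d==d else None) for a,b,d in zip(xs,gv,lz)])
x0,y0=240,90
cv2.imwrite("pics/w12c.png",cv2.resize(c["frame"][y0:y0+150,x0:x0+160],(800,750)[:2],interpolation=cv2.INTER_CUBIC)[:600])
E
```

```text
-28 [(-12, 178, 0), (-11, 177, 0), (-10, 175, -1), (-9, 175, 0), (-8, 176, 0), (-7, 177, 0), (-6, 172, 0), (-5, 152, -1), (-4, 122, 0), (-3, 102, -3), (-2, 97, -4), (-1, 99, -4), (0, 95, -7), (1, 95, -7), (2, 95, -10), (3, 98, -11), (4, 125, -12), (5, 154, 0), (6, 170, 0), (7, 172, 0), (8, 175, 0), (9, 174, 0), (10, 174, -1), (11, 175, 0), (12, 174, -1), (13, 173, 0)]
-22 [(-12, 176, 0), (-11, 176, 0), (-10, 177, -1), (-9, 175, -1), (-8, 176, 0), (-7, 175, 0), (-6, 173, 0), (-5, 152, 0), (-4, 121, 0), (-3, 101, -2), (-2, 97, -4), (-1, 95, -5), (0, 97, -7), (1, 95, -7), (2, 96, -10), (3, 101, -10), (4, 127, -12), (5, 157, -1), (6, 173, -2), (7, 175, -1), (8, 176, 0), (9, 174, 0), (10, 176, 0), (11, 175, 1), (12, 175, 0), (13, 175, -1)]
22 [(-12, 176, 0), (-11, 177, 0), (-10, 176, -1), (-9, 174, 0), (-8, 176, 0), (-7, 175, 0), (-6, 168, -1), (-5, 145, 0), (-4, 115, -2), (-3, 101, -3), (-2, 97, -4), (-1, 96, -4), (0, 97, -7), (1, 95, -9), (2, 98, -10), (3, 109, -12), (4, 138, -13), (5, 165, 0), (6, 174, -1), (7, 175, 0), (8, 175, -1), (9, 175, 0), (10, 173, 0), (11, 175, 0), (12, 176, 0), (13, 175, 0)]
28 [(-12, 176, -1), (-11, 176, 0), (-10, 177, 0), (-9, 176, 0), (-8, 175, -1), (-7, 174, 0), (-6, 167, 0), (-5, 145, 0), (-4, 113, 0), (-3, 98, -3), (-2, 99, -3), (-1, 96, -4), (0, 98, -6), (1, 99, -9), (2, 101, -10), (3, 112, -12), (4, 140, -12), (5, 164, 0), (6, 173, 0), (7, 173, 0), (8, 174, -1), (9, 176, -1), (10, 174, 0), (11, 175, -1), (12, 175, 0), (13, 174, 0)]
```

```bash
python3 -m pendant '[[[0.147,0.01,0.204,0,0,0,-1],[0.125,0,0.2165,0,0,0,-1],[0.125,0,0.2165,0,0,0,-1],[0.125,0,0.2165,0,0,0,-1],[0.125,0,0.2165,0,0,0,-1],[0.075,0,0.13,0,0,0,-1],[0,0,0,0,0,0,-1],[0,0,0,0,0,0,-1]]]'
python3 go2.py 0
```

```text
time_s: 34.6
tcp_pos: [0.5109, 0.0276, 0.2024]
eef_rot: [-180.0, -0.0, -13.7]
contact_force: [0.1, -0.9, -1.0]
gripper_width: 0.0357
gripper_force: 40.0
gauge in slot frame mm [ 0.4  0.1 41.9] F slot [-0.3 -0.8 -1. ] Moment [-0.08  0.   -0.03]
gauge z [-0.487  0.119  0.865] n [-0.486  0.119  0.866]
n in target tool axes [-0.501 -0.001 -0.866] x [ 0.866 -0.    -0.501]
t 34.6 tcp [0.5109 0.0276 0.2024] rot [-1.7997e+02 -1.0000e-02 -1.3750e+01] J [ 25.   7. -24.  -0. -59.  51.] F [ 0.1 -0.9 -1. ] w 0.0357
turn/4deg [ 0.002 -0.011 -0.001] shift/20mm now-axes [1.031 0.005 1.823] target-axes [1.032 0.005 1.822]
```

```bash
python3 -m pendant '[[[0.05,0,0.0866,0,0,0,-1],[0.05,0,0.0866,0,0,0,-1],[0.05,0,0.0866,0,0,0,-1],[0.05,0,0.0866,0,0,0,-1],[0.05,0,0.0866,0,0,0,-1],[0.05,0,0.0866,0,0,0,-1],[0,0,0,0,0,0,-1],[0,0,0,0,0,0,-1]]]'
python3 go2.py 0
```

```text
time_s: 35.4
tcp_pos: [0.5167, 0.0262, 0.192]
eef_rot: [-180.0, -0.0, -13.7]
contact_force: [0.2, -1.3, -0.4]
gripper_width: 0.0356
gripper_force: 40.0
gauge in slot frame mm [ 0.3  0.1 29.8] F slot [ 0.2 -1.2 -0.6] Moment [-0.1   0.04  0.02]
gauge z [-0.486  0.119  0.866] n [-0.486  0.119  0.866]
n in target tool axes [-0.501 -0.001 -0.866] x [ 0.866 -0.    -0.501]
t 35.4 tcp [0.5167 0.0262 0.192 ] rot [-1.7997e+02 -1.0000e-02 -1.3750e+01] J [ 25.   8. -24.  -0. -58.  52.] F [ 0.2 -1.3 -0.4] w 0.0356
turn/4deg [ 0.002 -0.01  -0.001] shift/20mm now-axes [0.732 0.006 1.3  ] target-axes [0.733 0.006 1.299]
```

Entry is free, with no contact force. I go on to about 5 mm above the seat.

```bash
python3 -m pendant '[[[0.08,0,0.14,0,0,0,-1],[0.08,0,0.14,0,0,0,-1],[0.08,0,0.14,0,0,0,-1],[0.08,0,0.14,0,0,0,-1],[0.08,0,0.14,0,0,0,-1],[0.08,0,0.14,0,0,0,-1],[0.08,0,0.14,0,0,0,-1],[0.025,0,0.0433,0,0,0,-1]]]'
python3 go2.py 0
```

```text
time_s: 36.2
tcp_pos: [0.5281, 0.0234, 0.1712]
eef_rot: [-180.0, 0.0, -13.8]
contact_force: [0.4, 0.1, -1.7]
gripper_width: 0.0358
gripper_force: 40.0
gauge in slot frame mm [0.1 0.  5.9] F slot [-0.6  0.2 -1.7] Moment [-0.02  0.02  0.02]
gauge z [-0.486  0.119  0.866] n [-0.486  0.119  0.866]
n in target tool axes [-0.501 -0.001 -0.866] x [ 0.866 -0.    -0.501]
t 36.2 tcp [0.5281 0.0234 0.1712] rot [-1.7998e+02  1.0000e-02 -1.3750e+01] J [ 24.  11. -24.  -0. -55.  52.] F [ 0.4  0.1 -1.7] w 0.0358
turn/4deg [ 0.004 -0.006 -0.002] shift/20mm now-axes [0.146 0.003 0.259] target-axes [0.146 0.003 0.259]
```

```bash
python3 -m pendant '[[[0.025,0,0.0433,0,0,0,-1],[0.025,0,0.0433,0,0,0,-1],[0.025,0,0.0433,0,0,0,-1],[0.025,0,0.0433,0,0,0,-1],[0.02,0,0.035,0,0,0,-1],[0,0,0,0,0,0,-1],[0,0,0,0,0,0,-1],[0,0,0,0,0,0,-1]]]'
python3 go2.py 0
```

```text
time_s: 37.0
tcp_pos: [0.5305, 0.0229, 0.1675]
eef_rot: [-180.0, -0.0, -13.7]
contact_force: [-0.8, 0.9, -0.9]
gripper_width: 0.0359
gripper_force: 40.0
gauge in slot frame mm [0.3 0.1 1.6] F slot [-1.3  0.6 -0.3] Moment [0.02 0.01 0.  ]
gauge z [-0.487  0.119  0.865] n [-0.486  0.119  0.866]
n in target tool axes [-0.501 -0.001 -0.866] x [ 0.866 -0.    -0.501]
t 37.0 tcp [0.5305 0.0229 0.1675] rot [-1.7996e+02 -2.0000e-02 -1.3740e+01] J [ 24.  11. -24.  -0. -55.  53.] F [-0.8  0.9 -0.9] w 0.0359
turn/4deg [-0.001 -0.013  0.   ] shift/20mm now-axes [0.027 0.007 0.074] target-axes [0.027 0.007 0.074]
```

```bash
python3 -m pendant '[[[0.0125,0,0.0217,0,0,0,-1],[0.0125,0,0.0217,0,0,0,-1],[0.0125,0,0.0217,0,0,0,-1],[0.0125,0,0.0217,0,0,0,-1],[0,0,0,0,0,0,-1],[0,0,0,0,0,0,-1],[0,0,0,0,0,0,-1],[0,0,0,0,0,0,-1]]]'
python3 go2.py 0
```

```text
time_s: 37.8
tcp_pos: [0.531, 0.0228, 0.1666]
eef_rot: [-180.0, -0.0, -13.7]
contact_force: [-6.3, 2.6, 9.1]
gripper_width: 0.0357
gripper_force: 40.0
gauge in slot frame mm [0.4 0.1 0.5] F slot [-1.3  1.  11.2] Moment [ 0.77  2.25 -0.04]
gauge z [-0.486  0.119  0.866] n [-0.486  0.119  0.866]
n in target tool axes [-0.501 -0.001 -0.866] x [ 0.866 -0.    -0.501]
t 37.8 tcp [0.531  0.0228 0.1666] rot [-179.95   -0.    -13.73] J [ 24.  11. -24.  -0. -55.  53.] F [-6.3  2.6  9.1] w 0.0357
turn/4deg [-0.001 -0.009  0.003] shift/20mm now-axes [-0.003  0.007  0.03 ] target-axes [-0.003  0.007  0.03 ]
```

Seated: 11 N axial and almost nothing sideways. I ease the grip, let it settle, then open.

```bash
python3 -m pendant '[[[0,0,-0.01,0,0,0,-1],[0,0,0,0,0,0,-1],[0,0,0,0,0,0,-1],[0,0,0,0,0,0,-0.15],[0,0,0,0,0,0,-0.1],[0,0,0,0,0,0,0],[0,0,0,0,0,0,0.2],[0,0,0,0,0,0,0.4]]]' 5
python3 go2.py 0; python3 cap.py w13;  python3 - <<'E'
from scan import *
c=pickle.load(open("w13.pkl","rb"));W=cloud(c)-S;L=np.stack([W@x,W@y,W@n],-1)*1e3
m=(abs(L[...,0])<14)&(abs(L[...,1])<27)&(L[...,2]>3)&(L[...,2]<9);q=L[m];print("shoulder",len(q),np.percentile(q,[2,50,98],axis=0).round(1).tolist())
A=np.c_[q[:,:2],np.ones(len(q))];print("plane slopes deg",np.degrees(np.linalg.lstsq(A,q[:,2],rcond=None)[0][:2]).round(1))
E
```

```text
time_s: 38.6
tcp_pos: [0.5315, 0.0226, 0.1658]
eef_rot: [-180.0, -0.0, -13.7]
contact_force: [0.9, 0.6, 0.5]
gripper_width: 0.0545
gripper_force: 0.0
gauge in slot frame mm [ 0.4  0.1 -0.4] F slot [0.9 0.8 0.1] Moment [-0.01  0.   -0.02]
gauge z [-0.487  0.119  0.865] n [-0.486  0.119  0.866]
n in target tool axes [-0.501 -0.001 -0.866] x [ 0.866 -0.    -0.501]
t 38.6 tcp [0.5315 0.0226 0.1658] rot [-1.7996e+02 -1.0000e-02 -1.3750e+01] J [ 24.  11. -24.  -0. -55.  53.] F [0.9 0.6 0.5] w 0.0545
turn/4deg [ 0.001 -0.011 -0.001] shift/20mm now-axes [-0.025  0.005 -0.009] target-axes [-0.025  0.005 -0.009]
w13 38.6 [0.5315 0.0226 0.1658] [-1.7996e+02 -1.0000e-02 -1.3750e+01] J [ 23.6  11.2 -23.9  -0.  -54.8  52.7] F [0.9 0.6 0.5] 0.0545 0.0
shoulder 2099 [[-11.3, -25.3, 3.2], [6.9, -0.0, 5.3], [12.7, 24.8, 8.6]]
plane slopes deg [-1.4  0. ]
```

```bash
python3 -m pendant '[[[0,0,0,0,0,0,0.6],[0,0,-0.3,0,0,0,0.6],[0,0,-0.6,0,0,0,0.6],[0,0,-1,0,0,0,0.6],[0,0,-1,0,0,0,0.6],[0,0,-1,0,0,0,0.6],[0,0,-1,0,0,0,0.6],[0,0,-1,0,0,0,0.6]]]'
python3 -m pendant '[[[-0.5,0,-1,0,0,0,0.6],[-0.5,0,-0.5,0,0,0,0.6],[0,0,0,0,0,0,0.6],[0,0,0,0,0,0,0.6],[0,0,0,0,0,0,0.6],[0,0,0,0,0,0,0.6],[0,0,0,0,0,0,0.6],[0,0,0,0,0,0,0.6]]]'
python3 cap.py w14;  python3 - <<'E'
from scan import *
from plant import vision
c=pickle.load(open("w14.pkl","rb"));W=cloud(c)-S;L=np.stack([W@x,W@y,W@n],-1)*1e3
m=(abs(L[...,0])<14)&(abs(L[...,1])<27)&(L[...,2]>3)&(L[...,2]<9);q=L[m];print("shoulder",len(q),np.percentile(q,[2,50,98],axis=0).round(1).tolist())
m=(abs(L[...,0])<14)&(abs(L[...,1])<27)&(L[...,2]>12)&(L[...,2]<80);q=L[m];print("handle",np.percentile(q,[2,50,98],axis=0).round(1).tolist())
t=vision.capture("top");s=vision.capture("scene")
o=pickle.load(open("cap0.pkl","rb"))
a=t["frame"][190:290,160:490];
for nm,n_ in (("top",t),("scene",s)): 
    W0=cloud(o[nm]);W1=cloud(n_)
    for k,p in dict(jar=(.735,-.137),bottle=(.797,.051),funnel=(.56,.376),beaker=(.63,-.532),pin=(.543,-.341)).items():
        f=lambda W,fr:(lambda m:(int(m.sum()),W[m].mean(0).round(3).tolist()))((np.hypot(W[...,0]-p[0],W[...,1]-p[1])<.06)&(W[...,2]>(.07 if k=="pin" else .01)))
        print(nm,k,f(W0,0),f(W1,0))
p=proj(c,S).astype(int);x0=max(0,min(p[0]-160,320));y0=max(0,p[1]-110)
b=c["frame"][y0:y0+240,x0:x0+320]
cv2.imwrite("pics/final.png",cv2.resize(b,(800,600)))
E
```

```text
time_s: 39.45
tcp_pos: [0.5314, 0.0225, 0.286]
eef_rot: [-179.9, -0.1, -13.7]
contact_force: [0.6, -0.5, 0.1]
gripper_width: 0.07
gripper_force: 0.0
time_s: 40.25
tcp_pos: [0.512, 0.0273, 0.3134]
eef_rot: [-180.0, 0.0, -13.8]
contact_force: [-0.9, 1.1, -0.0]
gripper_width: 0.0699
gripper_force: 0.0
w14 40.25 [0.512  0.0273 0.3134] [-1.7999e+02  2.0000e-02 -1.3750e+01] J [ 25.    2.9 -13.4  -0.  -73.7  51.3] F [-0.9  1.1 -0. ] 0.0699 0.0
shoulder 750 [[-12.3, -25.4, 3.4], [6.6, 0.0, 5.2], [12.7, 25.2, 8.1]]
handle [[-5.0, -17.4, 13.7], [6.0, -0.1, 50.5], [7.1, 16.8, 69.8]]
top jar (425, [0.742, -0.145, 0.063]) (427, [0.742, -0.145, 0.063])
top bottle (557, [0.799, 0.049, 0.085]) (555, [0.799, 0.05, 0.084])
top funnel (501, [0.555, 0.377, 0.028]) (8, [0.593, 0.397, 0.012])
top beaker (925, [0.649, -0.523, 0.077]) (914, [0.648, -0.523, 0.076])
top pin (120, [0.539, -0.345, 0.109]) (109, [0.54, -0.344, 0.113])
scene jar (474, [0.741, -0.15, 0.061]) (474, [0.741, -0.15, 0.061])
scene bottle (972, [0.811, 0.04, 0.079]) (981, [0.811, 0.04, 0.079])
scene funnel (332, [0.568, 0.371, 0.031]) (335, [0.568, 0.371, 0.031])
scene beaker (570, [0.609, -0.504, 0.079]) (572, [0.609, -0.504, 0.079])
scene pin (271, [0.55, -0.352, 0.107]) (266, [0.55, -0.352, 0.107])
```

View pics/final.png

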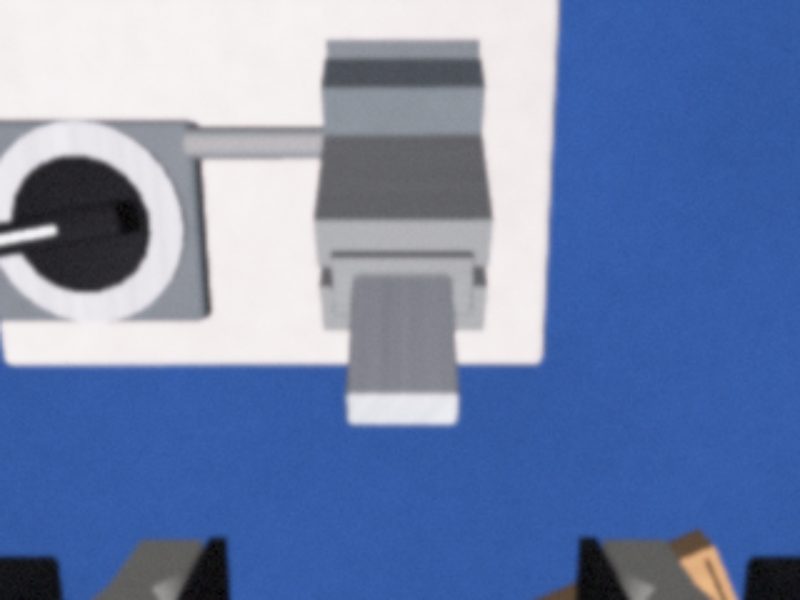

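The gauge sits centred and flat on the jaws, with its shoulder at about (403,285). The knob pointer is unchanged and the neighbouring things have not moved. The funnel is hidden from the top camera by the arm, but the scene camera shows it in place.

```bash
python3 -c "
from plant import r
print(r.close_job())"
```

```text
the job is handed in; nothing more can be done
None
```

The job is handed in at about 40 s: the knob's pointer is on the index mark, and the blade gauge is centred in the gap with its shoulder flat on the jaws, after one return to the rack to regrasp it; the pin gauge, bottle, jar, funnel and beaker did not move.

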